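Tip the crates, send the stamped one to the dispatch rail

ROBOT

A 6-joint arm with a two-finger parallel gripper is mounted at the origin on the work surface. World frame = base frame: x ahead of the robot, y to its left, z up, the work surface at z = 0. Lengths are in mm, angles in rad, forces in N, time in s.
With the tool pointing down it reaches from about 300 to 775 mm from the base axis. Payload 14.6 kg.
Tool frame: the origin (TCP) lies between the finger pads; the fingertips stand 22 mm ahead of it and the grasp point (between the pads) lies 3 mm ahead of it (finger_overhang is the distance from the TCP to the fingertips, in mm); z points along the fingers, y is the direction in which the jaws open and shut (so a half turn about z gives the same grasp; the last joint's range is limited). The gripper opens to 94 mm and grips with 3 to 60 N. Pads are 16 mm wide; open, the fingers measure 119 mm over their backs; the gripper's body (75 mm by 177 mm) begins 78 mm behind the grasp point.
Start: joints at [1.043, 0.3, 1.521, -0, 1.321, -0.067], TCP at [244.561, 492.624, 198.846] pointing down, gripper open.
Joint ranges: [-3.03, 3.03], [-0.79, 2.21], [0.23, 2.52], [-1.04, 4.18], [0, 3.07], [-2.55, 2.55]. Speed limits (rad/s): [2.22, 2.22, 2.57, 3.14, 3.14, 3.14].

INTERFACE

Orientations are given as [roll, pitch, yaw] about the fixed x, y, z axes, in that order (R = Rz(yaw) Ry(pitch) Rx(roll)).
In Python, from cell import * gives the robot as it stands.
- The arm moves only by the tool jog_arm, never from a script. Its argument "increments" is a list of rows, each a list of 7 numbers: the shift along the tool's x, y, z in cm, then the turn, a rotation vector about the tool's x, y, z in degrees, then the finger opening in cm, from 0 to 9.4. In form: [[x, y, z, wx, wy, wz, grip], ...]. A call has 1 to 20 rows; each row shifts and turns the commanded pose from where the row before left it, along the tool's axes as they then stand; what a row does not reach is not made up. A row lasts 1/8 s, in which the tool goes at most 62.5 mm and 10.7 degrees, less where a joint would pass 70% of its speed; a pose out of reach is approached as far as the arm can. A call is refused whole if a number of a shift passes 6.25 or a number of a turn 10.7, either way. A call with a gripper value outside its range is refused whole. The fingers move at their own pace and stop on an object; "squeeze" is the grip in N (left out, the last holds). Time passes only in rows, so rows that do not move let the fingers close. It gives the time, the measured TCP pose, the force and the opening at its end, in the units of the state.
- read_state(): the state, without advancing time (a new reading comes with each control period).
- camera(name): name is "scene" or "top" or "wrist"; returns a dict with "image" (400x640x3 uint8, red, green, blue), "K" (3x3 intrinsics, pixels), "rvec" (rotation vector, rad) and "tvec" (3), from world to camera coordinates, as OpenCV has them. Camera axes: x right, y down, z forward; pixel columns grow to the right and rows downward; lengths in mm; the calibration is good to about 2 mm. A picture is of the moment at which its call begins. There is no depth.
- sign_off(): hands the job in, once; it reports no verdict.
Trained networks look in a picture, given as the dict that the camera call returned (one of the last four; its "shot" number tells which), for a name from the list of things; names that differ only in an ending like _2 or _b are one class to them, and where a whole thing is asked for, a point or a joint stands for the part that bears it (a point fixed in the world has none). Each returns a list of dicts, best first, with "conf" (0 to 1); they miss things now and then, are a little off and sometimes report something else, mostly with a low value. They report only what shows in the picture. A call takes as long as a camera call.
- recognise(picture, name): "centre" ([x, y, z] in mm, in the coordinates of the camera as it stood for that picture, good to about 4 mm: the middle of the surface that is visible of it).
- regions_of(picture, name): "mask" (400x640 bool, what is visible of it).
The state is a dict: "clock": time; "joints": joint angles; "qd": joint speeds; "effort": joint torques, N m; "eef_pos": TCP position; "eef_rot": TCP orientation; "wrist_force": force on the tool from outside, world axes, zero at the start; "moment": the same for the moment, N m; "finger_gap": finger opening in mm.
Only numpy, scipy, OpenCV 4.12 (cv2) and the standard library are available. Lean on these libraries where they do the work, as an engineer would, in place of code of your own. Each camera call takes 0.05 s, during which the arm holds its last target.

TASK

One of the two wooden crates has a burnt stamp on its underside. Using only fingertip pressure and never picking a crate up, press down on the ledge of the crate on the robot's left to rock it up steeply, at least 60 degrees, so that its underside shows to the front, and let it back down; then do the same with the crate on the right. Push the stamped crate along the table until its far end sits flush against the dispatch rail, leave the other crate standing where it was, and do not disturb anything else.

Things in the scene. Friction and masses are not known exactly. Their poses are not given: they have to be found in the camera images.
- crate_stamped: open wooden tray-like crate on a heavy steel base plate, 100 (x) x 110 mm, walls 40 high and 6 thick, inner floor at z 10 mm; its near (-x) end has a tall board with a ledge on top. 0.33 to 0.57 kg. Origin: centre of the underside; own x runs from the board to the far wall, within 0.25 rad of world x at the start; z up. Stamped underneath: dark ring 84 mm across with a cross in it. From above both look alike; either may be on the left
- crate_plain: open wooden tray-like crate on a heavy steel base plate, 100 (x) x 110 mm, walls 40 high and 6 thick, inner floor at z 10 mm; its near (-x) end has a tall board with a ledge on top. 0.33 to 0.57 kg. Origin: centre of the underside; own x runs from the board to the far wall, within 0.25 rad of world x at the start; z up. This one is plain underneath
- crate_stamped_near (a point): middle of the bottom edge of crate_stamped under the ledge (own x -50 mm, z 0): the edge it rocks on
- crate_stamped_ledge (a point): crate_stamped: middle of the corner where ledge top meets lip (own x -89, z 120 mm). Ledge 66 wide, juts 43 past the base; 4 mm lip on its outer edge stands 8 up, so a finger stays on. Pressed near the lip (6 to 18 N) the crate rocks on its near bottom edge, underside turning to +x; follow it down and back. It meets the table at 69 degrees; till then the crate falls back as the finger yields
- crate_stamped_far (a point): middle of the bottom edge at the far end of crate_stamped (own x +50 mm, z 0)
- crate_plain_near (a point): middle of the bottom edge of crate_plain under the ledge (own x -50 mm, z 0): the edge it rocks on
- crate_plain_ledge (a point): crate_plain: middle of the corner where ledge top meets lip (own x -89, z 120 mm). Ledge 66 wide, juts 43 past the base; 4 mm lip on its outer edge stands 8 up, so a finger stays on. Pressed near the lip (6 to 18 N) the crate rocks on its near bottom edge, underside turning to +x; follow it down and back. It meets the table at 69 degrees; till then the crate falls back as the finger yields
- crate_plain_far (a point): middle of the bottom edge at the far end of crate_plain (own x +50 mm, z 0)
- rail: dispatch line: a fixed brown wooden rail across the far side of the table, 660 mm long (own y), 22 mm thick (x), 40 mm high, with a thin metal strip along its top. Origin: middle of the face towards the robot, at table height; its x axis points away from the robot, square to that face
- spool_a: white bobbin, 42 mm across, 50 mm high, between the crates; a bystander, loose. Origin: centre of its underside
- spool_b: white bobbin, 42 mm across, 50 mm high, left of the crates; a bystander, loose. Origin: centre of its underside
- jar: squat glass jar with a white cap, 64 mm across, 65 mm high, between the crates; a bystander, loose. Origin: centre of its underside
- tape_roll: paper tape roll lying flat, 70 mm across, 22 mm high, right of the crates; a bystander, loose. Origin: centre of its underside
- wood_block: offcut of wood 120 x 35 x 28 mm, left of the crates; a bystander, loose. Origin: centre of its underside
- brush: brush lying flat, 170 mm long, right of the crates; a bystander, loose
- wax_puck: reddish wax puck, 48 mm across, 22 mm high, between the crates and near the rail; a bystander, loose. Origin: centre of its underside

How it is judged (in metres and radians):
On the way, in this order (a step that is already met when the one before it is completed fails the run):
1. the crate on the robot's left is rocked up by at least 60 degrees (3 degrees of grace) while the other stands flat (((angle between crate_stamped's own z axis and vertical above 1 rad and angle between crate_plain's own z axis and vertical below 0.15 rad and world y of crate_stamped above 0 m) or (angle between crate_plain's own z axis and vertical above 1 rad and angle between crate_stamped's own z axis and vertical below 0.15 rad and world y of crate_plain above 0 m))), for 0.1 s.
2. then the crate on the right is rocked up likewise while the left one is flat again (((angle between crate_stamped's own z axis and vertical above 1 rad and angle between crate_plain's own z axis and vertical below 0.15 rad and world y of crate_stamped below 0 m) or (angle between crate_plain's own z axis and vertical above 1 rad and angle between crate_stamped's own z axis and vertical below 0.15 rad and world y of crate_plain below 0 m))), for 0.1 s.
3. then the stamped crate is at the rail (x of crate_stamped_far in the frame of rail between -0.006 and 0.006 m and y of crate_stamped_far in the frame of rail between -0.3 and 0.3 m and angle between the x axis of crate_stamped and the x axis of rail, either way round below 0.06 rad and angle between each of crate_stamped, crate_plain's own z axis and vertical below 0.06 rad), for 0.2 s.
At the end, for the whole second after the job is handed in: The stamped crate stands flat with the middle of its far edge within 6 mm of the rail's face, square to it within 0.06 rad; the plain crate stands flat within 60 mm of where it started; both are at rest (all of step 3 and linear speed of each of crate_stamped, crate_plain below 0.01 m/s and distance of crate_plain from where it was at the start of the episode below 0.06 m); the robot touches nothing.
It fails at once if a crate is lifted clear of the table (both bottom edges over 10 mm up) (height (world z) of each of crate_stamped_near, crate_stamped_far above 0.01 m or height (world z) of each of crate_plain_near, crate_plain_far above 0.01 m).
It fails at once if a crate is tipped right over (past 80 degrees) (angle between any of crate_stamped, crate_plain's own z axis and vertical above 1.4 rad).
It fails at once if a bystander is moved by more than 30 mm (distance of any of spool_a, spool_b, jar, tape_roll, wood_block, brush, wax_puck from where it was at the start of the episode above 0.03 m).
It also fails if it takes over 72 s, if anything falls off the work surface, if the arm or the gripper's body presses on something with over 40 N, if the wrist force passes 120 N, or if a joint passes its speed limit or range.

## Working session

There is one attempt and no reset: what is moved stays moved. The work goes in short steps, Python scripts to look and compute and a tool call to move; the robot and the scene stay as the last step left them, time stands still between calls to the robot, and variables do not carry over. Pictures are saved under pics/ and viewed, and the job is handed in when it is done.

Besides the shell and the picture viewer there is one more tool, called after "Call:" by a JSON object that holds its "name" and its "arguments", one argument or row to a line. jog_arm: Moves the arm, as the interface text tells. Its arguments: {"type":"object","properties":{"increments":{"type":"array"},"squeeze":{"type":"number"}},"required":["increments"]}

```bash
mkdir -p pics; ls; python3 - <<'E'
from cell import *
import cv2
print(read_state())
for n in ("scene","top","wrist"):
    p=camera(n); cv2.imwrite(f"pics/{n}0.png",p["image"][:,:,::-1]); print(n,p["K"].tolist(),p["rvec"],p["tvec"],p["shot"])
E
```

```text
pics
{'clock': 0.0, 'joints': array([ 1.04343252e+00,  3.00472886e-01,  1.52160510e+00,  1.45131889e-06,
        1.32066560e+00, -6.65788685e-02]), 'qd': array([ 0.00013126, -0.00056769,  0.00061866,  0.0007943 ,  0.00034609,
        0.00084506]), 'effort': array([ 3.82253011e-04, -5.31804121e+01, -3.52742600e+01,  7.09018693e-02,
        2.43693794e-02, -1.24414046e-04]), 'eef_pos': array([244.41311787, 492.40590524, 198.2751857 ]), 'eef_rot': array([-3.14044436e+00, -7.79741100e-05,  2.68080731e+00]), 'wrist_force': array([-0.25646867, -0.18430201, -0.62967295]), 'moment': array([-0.07225713,  0.01860252,  0.02053907]), 'finger_gap': 93.57637058009489}
scene [[403.2886546764881, 0.0, 313.1548051895158], [0.0, 403.2886546764881, 199.99544461124492], [0.0, 0.0, 1.0]] [ 2.16117744  0.92831152 -0.39629688] [-438.88244975 -229.43084712 1621.46904563] 1
top [[467.78250015114577, 0.0, 313.8545227986984], [0.0, 467.78250015114577, 194.91190341055108], [0.0, 0.0, 1.0]] [ 2.15541723 -2.16161691  0.12679408] [1.71568193e-01 5.91755494e+02 1.17146361e+03] 2
wrist [[349.6734550909696, 0.0, 318.33636925816205], [0.0, 349.6734550909696, 209.79838416019146], [0.0, 0.0, 1.0]] [-2.46038459 -1.5255523  -0.21470168] [-548.80697041  -28.59967336  392.1122934 ] 3
```

View pics/top0.png

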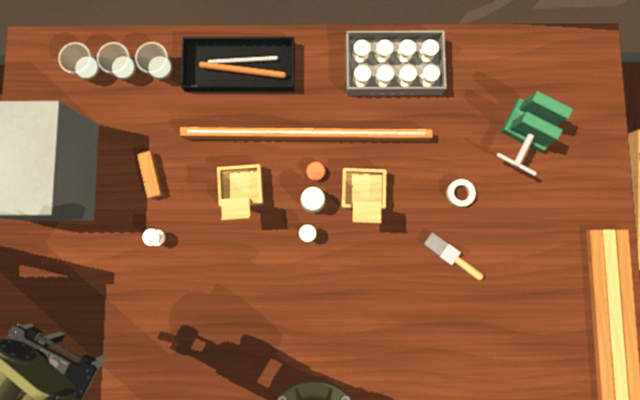

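View pics/scene0.png

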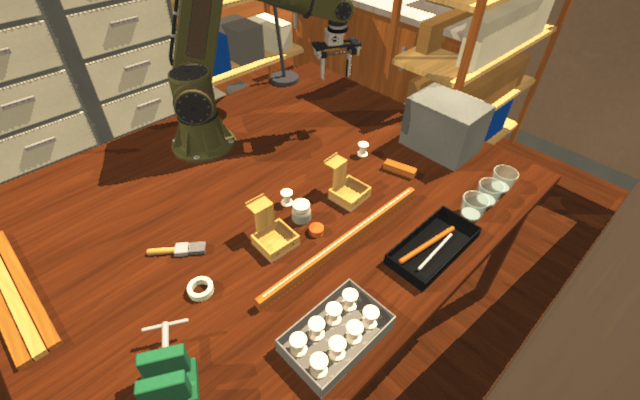

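```bash
cat > h.py <<'E'
from cell import *
import numpy as np, cv2
from scipy.spatial.transform import Rotation as Rn
def cam(p):
    R=cv2.Rodrigues(np.array(p["rvec"],float))[0]; return R,np.array(p["tvec"],float).ravel(),np.array(p["K"])
def c2w(p,c):
    R,t,K=cam(p); return R.T@(np.array(c)-t)
def px2w(p,uv,z):
    R,t,K=cam(p); d=R.T@np.linalg.solve(K,[uv[0],uv[1],1.]); o=-R.T@t
    return o+d*(z-o[2])/d[2]
def w2px(p,X):
    R,t,K=cam(p); c=K@(R@np.array(X,float)+t); return c[:2]/c[2]
E
python3 - <<'E'
from h import *
np.set_printoptions(precision=1,suppress=True)
names="crate_stamped crate_plain crate_stamped_ledge crate_stamped_near crate_stamped_far rail spool_a jar tape_roll wood_block brush wax_puck".split()
for cn in ("top","scene"):
    p=camera(cn)
    for n in names:
        r=recognise(p,n)
        print(cn,n,[(c2w(p,q["centre"]),round(q["conf"],2)) for q in r if q["conf"]>.2])
E
```

```text
top crate_stamped [(array([610.6, 191.7,  12.1]), 0.68), (array([ 601.1, -123.4,    9. ]), 0.33)]
top crate_plain [(array([ 600.3, -126.4,    7.7]), 0.73), (array([495.5,  19. ,  50. ]), 0.23)]
top crate_stamped_ledge [(array([611.6, 183.8,  15.7]), 0.89)]
top crate_stamped_near [(array([610.6, 189.9,   9.8]), 0.93)]
top crate_stamped_far [(array([608.7, 185.9,  11.4]), 0.75), (array([496. ,  16. ,  50.6]), 0.55), (array([ 447.7, -344.1,   19.9]), 0.3), (array([ 599.8, -383.9,   22. ]), 0.25)]
top rail [(array([754.6,  19.1,  41.3]), 0.79)]
top spool_a [(array([485.6, 408.9,  52.4]), 0.69), (array([495.5,  19.4,  49.9]), 0.68)]
top jar [(array([580.2,   5.8,  61. ]), 0.57)]
top tape_roll [(array([ 601.6, -385.4,   23.5]), 0.81), (array([612.3, 188.4,  11.3]), 0.37)]
top wood_block [(array([646.4, 428.8,  27.8]), 0.92)]
top brush [(array([ 445.9, -340. ,   16.2]), 0.7)]
top wax_puck [(array([660.6,  -1.2,  19.8]), 0.56)]
scene crate_stamped [(array([593.9, 184.7,  36.1]), 0.89)]
scene crate_plain []
scene crate_stamped_ledge [(array([591.1, 185.8,  32.2]), 0.96)]
scene crate_stamped_near [(array([592.6, 184.6,  32. ]), 0.65)]
scene crate_stamped_far [(array([586.2, 184.2,  31.7]), 0.7)]
scene rail [(array([765.9, -54.3,  38.6]), 0.86)]
scene spool_a [(array([501.3,   8.3,  32.7]), 0.47)]
scene jar [(array([594.6,  -7.1,  51.6]), 0.64), (array([ 575.4, -128.3,   35.3]), 0.31)]
scene tape_roll [(array([ 606.4, -388.1,   23.6]), 0.82)]
scene wood_block []
scene brush [(array([ 451.2, -353.7,   16.2]), 0.69), (array([587.4, 185.7,  33.9]), 0.26)]
scene wax_puck [(array([662.3, -14.2,  23.8]), 0.45)]
```

```bash
python3 - <<'E'
from h import *
p=camera("top")
im=p["image"][:,:,::-1]
a=cv2.resize(im[155:235,205:275],None,fx=5.5,fy=5.5,interpolation=cv2.INTER_CUBIC)
b=cv2.resize(im[155:235,330:400],None,fx=5.5,fy=5.5,interpolation=cv2.INTER_CUBIC)
cv2.imwrite("pics/crop1.png",np.hstack([a,b]))
p=camera("scene")
im=p["image"][:,:,::-1]
a=cv2.resize(im[150:215,310:380],None,fx=5.5,fy=5.5,interpolation=cv2.INTER_CUBIC)
b=cv2.resize(im[190:265,240:310],None,fx=5.5,fy=5.5,interpolation=cv2.INTER_CUBIC)
cv2.imwrite("pics/crop2.png",np.hstack([a,b[:a.shape[0]]]))
E
```

```text
(no output)
```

View pics/crop1.png

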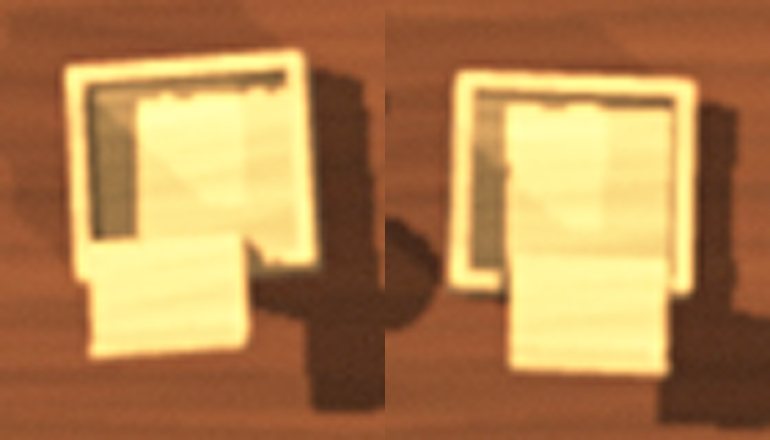

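View pics/crop2.png

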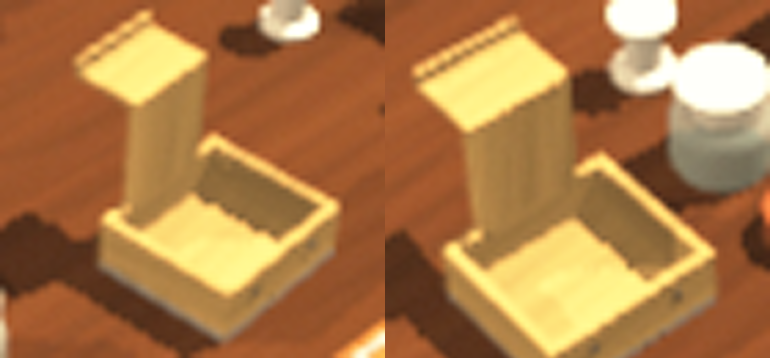

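```bash
python3 - <<'E'
from h import *
from scipy.optimize import least_squares
np.set_printoptions(precision=2,suppress=True)
T=camera("top");S=camera("scene")
FL,FR,NR,NL=[50,55,40],[50,-55,40],[-50,-55,40],[-50,55,40]
LL,LR=[-93,33,128],[-93,-33,128]
def c(x,y,ox,oy): return (x/5.5-.5+ox,y/5.5-.5+oy)
D={"left":[(T,FL,c(65,66,205,155)),(T,FR,c(303,51,205,155)),(T,NR,c(318,265,205,155)),(T,NL,c(75,280,205,155)),(T,LL,c(90,357,205,155)),(T,LR,c(247,346,205,155)),
 (S,FL,c(340,208,310,150)),(S,FR,c(228,293,310,150)),(S,NR,c(100,213,310,150)),(S,NL,c(212,138,310,150)),(S,LL,c(152,12,310,150)),(S,LR,c(75,65,310,150))],
"right":[(T,FL,c(70,70,330,155)),(T,FR,c(311,80,330,155)),(T,NR,c(305,297,330,155)),(T,NL,c(63,290,330,155)),(T,LL,c(125,369,330,155)),(T,LR,c(283,376,330,155)),
 (S,FL,c(332,255,240,190)),(S,NR,c(62,250,240,190)),(S,NL,c(215,155,240,190)),(S,LL,c(133,18,240,190)),(S,LR,c(28,75,240,190))]}
def W(q,X):
    R=Rn.from_euler('z',q[2]).as_matrix(); return R@X+[q[0],q[1],0]
for k,L in D.items():
  for sel in (T,S,None):
    f=lambda q:np.concatenate([w2px(p,W(q,X))-uv for p,X,uv in L if sel is None or p is sel])
    r=least_squares(f,[600,190 if k=="left" else -125,0],x_scale=[10,10,.1])
    print(k,r.x,np.abs(r.fun).max())
  print(r.fun.reshape(-1,2)); q=r.x
  print("ledge",W(q,[-89,0,120]),"far",W(q,[50,0,0]),"mid ledge x-80",W(q,[-80,0,120]),W(q,[-50,0,0]))
# rail strip in top
im=T["image"]
for n in("rail",):
    m=regions_of(T,n); mm=m[0]["mask"]; ys,xs=np.where(mm); print(xs.min(),xs.max())
    for u in range(xs.min()+5,xs.max(),40):
        col=np.where(mm[:,u])[0]; print(u,px2w(T,(u,col.max()+.5),40),px2w(T,(u,col.max()+.5),0),px2w(T,(u,col.min()-.5),40))
E
```

```text
left [618.49 191.1    0.07] 0.8220541894954749
left [618.05 186.93   0.06] 1.1820355173101689
left [618.03 189.95   0.06] 1.434265315823552
[[ 1.12  0.63]
 [ 0.25  0.58]
 [-0.44 -0.03]
 [ 0.92  0.07]
 [ 0.65 -0.11]
 [-0.05  0.05]
 [ 0.59 -0.65]
 [ 0.68  0.07]
 [ 0.76  0.74]
 [ 0.94 -0.66]
 [-0.35 -0.39]
 [ 0.76 -1.43]]
ledge [529.21 184.32 120.  ] far [667.93 193.11   0.  ] mid ledge x-80 [538.19 184.89 120.  ] [568.13 186.79   0.  ]
right [ 608.65 -129.64   -0.04] 0.8990808131492543
right [ 610.45 -133.61   -0.03] 0.6499557678750989
right [ 608.86 -130.77   -0.04] 1.2030638074391504
[[ 0.96  0.88]
 [-0.33  0.46]
 [ 0.15 -0.49]
 [ 1.2  -0.66]
 [ 0.89 -0.13]
 [ 0.09 -0.47]
 [ 0.48 -0.91]
 [-0.09 -0.68]
 [ 1.08 -0.61]
 [-0.06 -0.53]
 [ 0.83 -1.03]]
ledge [ 519.92 -127.51  120.  ] far [ 658.83 -132.6     0.  ] mid ledge x-80 [ 528.91 -127.84  120.  ] [ 558.89 -128.94    0.  ]
179 431
184 [740.54 336.99  40.  ] [750.36 348.43   0.  ] [772.65 337.97  40.  ]
224 [740.19 232.54  40.  ] [749.99 240.47   0.  ] [772.3  233.19  40.  ]
264 [739.84 128.13  40.  ] [749.63 132.56   0.  ] [769.26 128.42  40.  ]
304 [734.16  23.76  40.  ] [743.76  24.7    0.  ] [768.9   23.76  40.  ]
344 [733.81 -80.5   40.  ] [743.4  -83.05   0.  ] [768.54 -80.86  40.  ]
384 [ 736.13 -184.77   40.  ] [ 745.8  -190.82    0.  ] [ 768.19 -185.43   40.  ]
424 [ 733.12 -288.88   40.  ] [ 742.69 -298.42    0.  ] [ 765.15 -289.87   40.  ]
```

```bash
cat >> h.py <<'E'
import json,os
CMD="cmd.json"
def load():
    if os.path.exists(CMD):
        d=json.load(open(CMD)); return np.array(d["p"]),Rn.from_matrix(d["R"])
    return np.array([244.561,492.624,198.846]),Rn.from_euler('xyz',[np.pi,0,np.pi/2+1.043+.067])
def save(p,R): json.dump({"p":p.tolist(),"R":R.as_matrix().tolist()},open(CMD,"w"))
def down(yaw,tilt=0):
    # tool down, tool y ~ +world y when yaw=0; tilt>0: fingers lean pointing to crate +x
    return Rn.from_euler('z',yaw)*Rn.from_euler('y',-tilt)*Rn.from_euler('xyz',[np.pi,0,np.pi])
def plan(wps,grip,save_=True):
    """wps: list of (p(3), Rn). one row each"""
    p,R=load(); rows=[]
    for P,Q in wps:
        d=np.round(R.inv().apply(np.array(P)-p)/10,2); w=np.round(np.degrees((R.inv()*Q).as_rotvec()),1)
        if max(abs(d))>6.25 or np.linalg.norm(d)>6.25 or np.linalg.norm(w)>10.7: print("TOO BIG",d,w)
        p=p+R.apply(d*10); R=R*Rn.from_rotvec(np.radians(w)); rows.append([float(x)+0.0 for x in d]+[float(x)+0.0 for x in w]+[grip])
    if save_: save(p,R)
    print(json.dumps(rows).replace("-0.0,","0,").replace(".0,",",")); print("end",p,R.as_euler('xyz'))
def interp(P,Q,n):
    from scipy.spatial.transform import Slerp
    p,R=load(); s=Slerp([0,1],Rn.concatenate([R,Q])); return [(p+(np.array(P)-p)*i/n,s(i/n)) for i in range(1,n+1)]
LEFT=(618.2,190.3,.064); RIGHT=(609.0,-130.6,-.038)
def tcp_from_tip(tip,R): return np.array(tip)-R.apply([0,0,22])
def crate_tip(q,theta,tilt,w=16.,u0=1.5,press=0.):
    """world tip centre with the finger in the ledge corner, crate rocked by theta"""
    a=theta-tilt
    u=u0+(w*np.cos(a) if w*np.sin(a)<=8 else 8/np.tan(a))
    # B (far bottom finger corner) in crate frame rel pivot
    B=np.array([-39+u,120-press]); rot=lambda v,t:np.array([v[0]*np.cos(t)-v[1]*np.sin(t),v[0]*np.sin(t)+v[1]*np.cos(t)])
    b=rot(B,theta); C=b+rot(np.array([-w/2,0]),tilt)
    X=np.array([C[0]-50,0,C[1]]); Rz=Rn.from_euler('z',q[2])
    tip=Rz.apply(X)+[q[0],q[1],0]
    R=Rz*Rn.from_euler('y',-tilt)*Rn.from_euler('xyz',[np.pi,0,np.pi]); return tcp_from_tip(tip,R),R
E
python3 - <<'E'
from h import *
np.set_printoptions(precision=3,suppress=True)
print(down(0,.5).as_matrix())
P,R=crate_tip(LEFT,0,0); print(P,R.as_euler('xyz'))
plan(interp(P+[0,0,40],R,8),0)
E
```

```text
[[-0.878  0.     0.479]
 [ 0.     1.     0.   ]
 [-0.479  0.    -0.878]]
[538.863 185.215 142.   ] [ 3.142  0.    -3.078]
[[-5, -1.81, 0.21, 0, 0, -3.8, 0], [-4.88, -2.13, 0.21, 0, 0, -3.7, 0], [-4.72, -2.44, 0.21, 0, 0, -3.8, 0], [-4.55, -2.76, 0.21, 0, 0, -3.7, 0], [-4.37, -3.03, 0.21, 0, 0, -3.8, 0], [-4.16, -3.33, 0.21, 0, 0, -3.8, 0], [-3.92, -3.59, 0.21, 0, 0, -3.7, 0], [-3.69, -3.83, 0.21, 0, 0, -3.8, 0]]
end [538.894 185.247 182.046] [ 3.142  0.    -3.077]
```

Call:
{"name": "jog_arm", "arguments": {
  "increments": [
    [-5,-1.81,0.21,0,0,-3.8,0],
    [-4.88,-2.13,0.21,0,0,-3.7,0],
    [-4.72,-2.44,0.21,0,0,-3.8,0],
    [-4.55,-2.76,0.21,0,0,-3.7,0],
    [-4.37,-3.03,0.21,0,0,-3.8,0],
    [-4.16,-3.33,0.21,0,0,-3.8,0],
    [-3.92,-3.59,0.21,0,0,-3.7,0],
    [-3.69,-3.83,0.21,0,0,-3.8,0],
    [0,0,0,0,0,0,0],
    [0,0,0,0,0,0,0]
  ],
  "squeeze": 20
}}

```text
clock: 2.95
eef_pos: [538.6, 185.5, 181.9]
eef_rot: [3.141, -0.0, -3.078]
wrist_force: [-1.2, 0.8, -0.3]
finger_gap: 0.8
```

```bash
python3 - <<'E'
from h import *
np.set_printoptions(precision=2,suppress=True)
s=read_state(); print(s["clock"],s["eef_pos"],s["eef_rot"],s["wrist_force"],s["finger_gap"],s["joints"])
p=camera("scene");im=p["image"][:,:,::-1]
a=cv2.resize(im[80:220,270:410],None,fx=4,fy=4,interpolation=cv2.INTER_CUBIC)
cv2.imwrite("pics/a1.png",a)
p=camera("wrist");cv2.imwrite("pics/w1.png",p["image"][:,:,::-1])
E
```

```text
2.95 [538.62 185.48 181.93] [ 3.14 -0.   -3.08] [-1.17  0.77 -0.27] 0.8351862520987099 [ 0.27  0.36  1.48  0.    1.3  -1.37]
```

View pics/a1.png

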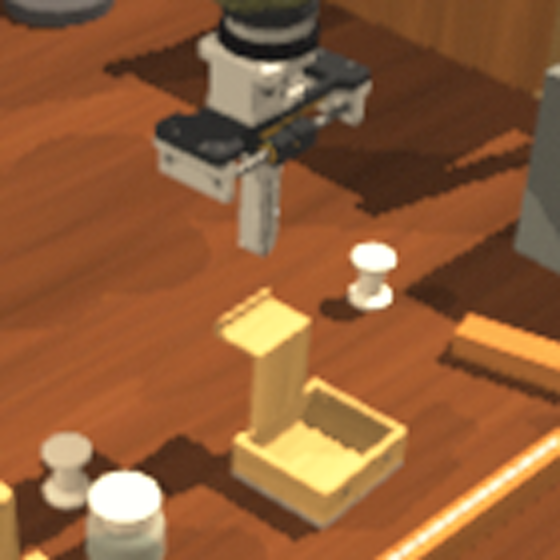

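View pics/w1.png

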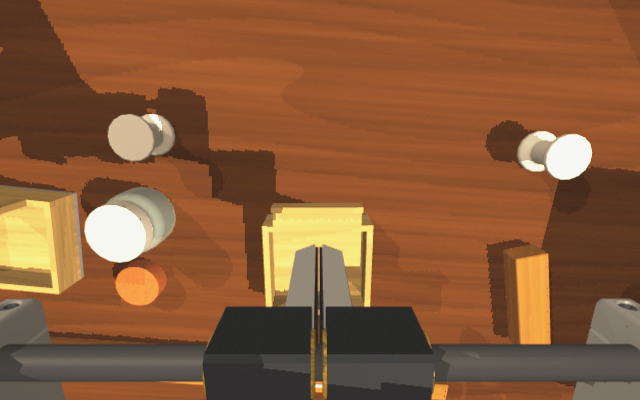

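The scene view shows the closed fingers standing over the left crate's ledge. In the wrist view the fingertip is at about (319,247) and the lip spans about (273..363, 207). I'll check that lip position against the fitted pose.

```bash
python3 - <<'E'
from h import *
np.set_printoptions(precision=1,suppress=True)
p=camera("wrist")
for uv in((273,206),(363,205)): print(px2w(p,uv,128))
Rz=Rn.from_euler('z',LEFT[2])
for X in([-93,33,128],[-93,-33,128],[-89,33,120],[-89,-33,120],[50,55,40]): print(X,Rz.apply(X)+[LEFT[0],LEFT[1],0],w2px(p,Rz.apply(X)+[LEFT[0],LEFT[1],0]))
cv2.imwrite("pics/w2.png",cv2.resize(p["image"][190:270,250:390,::-1],None,fx=5,fy=5))
# plan: descend and rock
P,R=crate_tip(LEFT,0,0)
plan(interp(P+[0,0,1],R,4),0)
w=[]
for i in range(1,9):
    th=np.radians(15)*i/8; w.append(crate_tip(LEFT,th,th/2))
plan(w,0,False)
E
```

```text
[525.5 152.4 128. ]
[520.6 216.3 128. ]
[-93, 33, 128] [523.3 217.3 128. ] [364.  208.8]
[-93, -33, 128] [527.5 151.4 128. ] [271.6 208.6]
[-89, 33, 120] [527.3 217.5 120. ] [362.4 211. ]
[-89, -33, 120] [531.5 151.7 120. ] [273.2 210.9]
[50, 55, 40] [664.6 248.4  40. ] [369.3 314.8]
[[0, 0, 0.98, 0, 0, 0, 0], [0, 0, 0.97, 0, 0, 0, 0], [0, 0, 0.98, 0, 0, 0, 0], [0, 0, 0.97, 0, 0, 0, 0]]
end [538.9 185.2 143. ] [ 3.1  0.  -3.1]
[[0.43, 0, 0.19, 0, -0.9, 0, 0], [0.43, 0, 0.1, 0, -1, 0, 0], [0.42, 0, 0.1, 0, -0.9, 0, 0], [0.43, 0, 0.11, 0, -0.9, 0, 0], [0.42, 0, 0.12, 0, -1, 0, 0], [0.42, 0, 0.12, 0, -0.9, 0, 0], [0.42, 0, 0.13, 0, -1, 0, 0], [0.42, 0, 0.14, 0, -0.9, 0, 0]]
end [505.7 183.1 131. ] [ 3.1  0.1 -3.1]
```

View pics/w2.png

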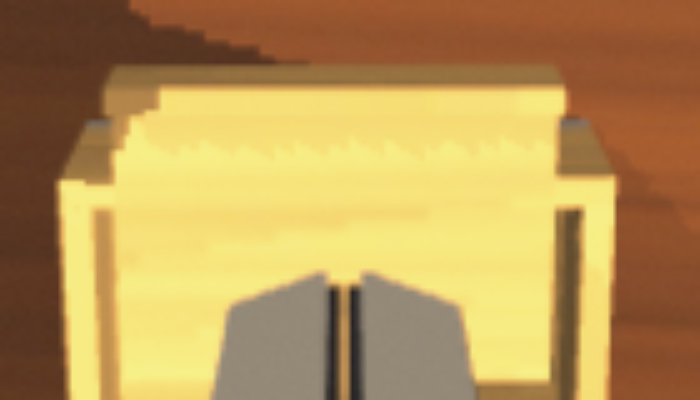

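Call:
{"name": "jog_arm", "arguments": {
  "increments": [
    [0,0,0.98,0,0,0,0],
    [0,0,0.97,0,0,0,0],
    [0,0,0.98,0,0,0,0],
    [0,0,0.97,0,0,0,0],
    [0,0,0,0,0,0,0]
  ]
}}

```text
clock: 3.72
eef_pos: [538.5, 185.1, 142.1]
eef_rot: [-3.141, -0.002, -3.077]
wrist_force: [-0.0, 0.9, 1.3]
finger_gap: 0.7
```

Call:
{"name": "jog_arm", "arguments": {
  "increments": [
    [0.43,0,0.19,0,-0.9,0,0],
    [0.43,0,0.1,0,-1,0,0],
    [0.42,0,0.1,0,-0.9,0,0],
    [0.43,0,0.11,0,-0.9,0,0]
  ]
}}

```text
clock: 4.22
eef_pos: [521.6, 184.1, 137.8]
eef_rot: [3.142, 0.066, -3.077]
wrist_force: [-0.1, 0.3, -0.3]
finger_gap: 0.4
```

```bash
python3 - <<'E'
from h import *
np.set_printoptions(precision=2,suppress=True)
w=[]
for i in range(1,5):
    th=np.radians(15)*i/8; w.append(crate_tip(LEFT,th,th/2))
plan(w,0)
s=read_state(); print(s["clock"],s["eef_pos"],s["wrist_force"])
p=camera("scene");im=p["image"][:,:,::-1]
cv2.imwrite("pics/a2.png",cv2.resize(im[80:220,270:410],None,fx=4,fy=4,interpolation=cv2.INTER_CUBIC))
E
```

```text
[[0.43, 0, 0.19, 0, -0.9, 0, 0], [0.43, 0, 0.1, 0, -1, 0, 0], [0.42, 0, 0.1, 0, -0.9, 0, 0], [0.43, 0, 0.11, 0, -0.9, 0, 0]]
end [521.94 184.15 137.63] [ 3.14  0.06 -3.08]
4.225 [521.63 184.15 137.78] [-0.12  0.33 -0.25]
```

View pics/a2.png

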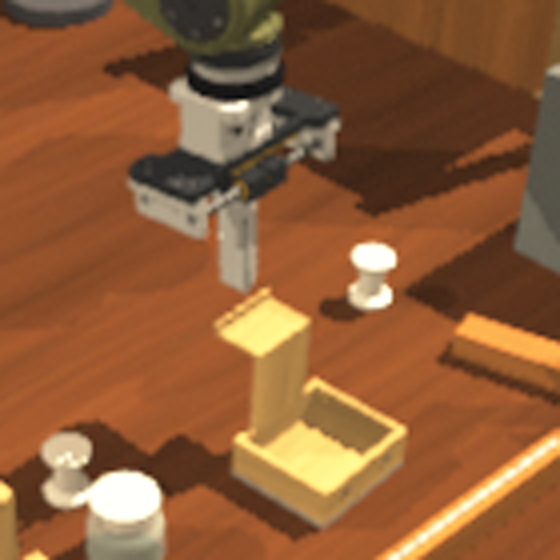

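```bash
python3 - <<'E'
from h import *
np.set_printoptions(precision=2,suppress=True)
p=camera("scene")
s=read_state(); R=Rn.from_euler('xyz',s["eef_rot"])
for d in (0,10,22): 
  X=s["eef_pos"]+R.apply([0,0,d]); print(d,X,(w2px(p,X)-[270,80])*4)
X=np.array([538.9,185.2,120]);print("prev",(w2px(p,X)-[270,80])*4)
t=camera("top");im=t["image"][:,:,::-1]
cv2.imwrite("pics/a3.png",cv2.resize(im[140:260,180:300],None,fx=5,fy=5,interpolation=cv2.INTER_CUBIC))
w=camera("wrist");cv2.imwrite("pics/w3.png",w["image"][:,:,::-1])
E
```

```text
0 [521.37 184.18 137.69] [238.93 290.67]
10 [522.02 184.22 127.71] [239.1  300.66]
22 [522.79 184.27 115.74] [239.31 312.52]
prev [253.97 316.44]
```

View pics/w3.png

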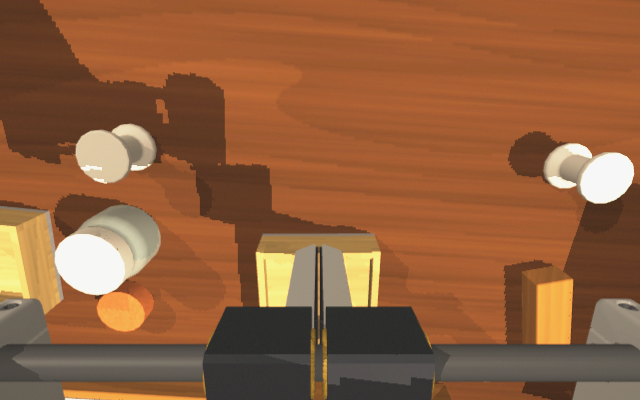

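View pics/a3.png

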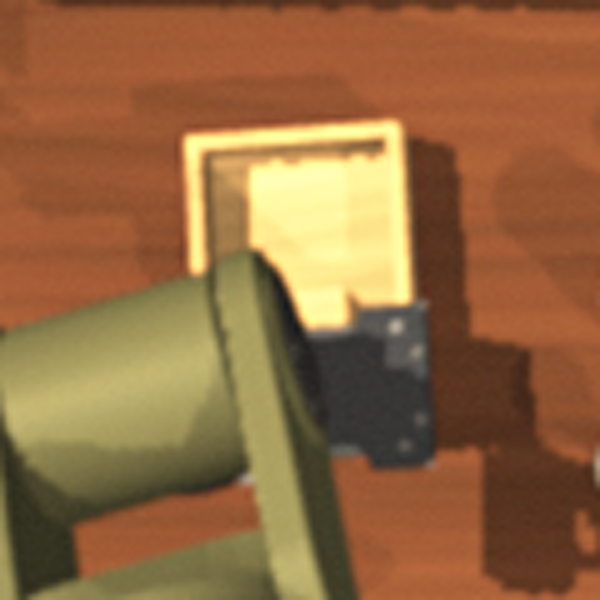

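```bash
python3 - <<'E'
from h import *
np.set_printoptions(precision=2,suppress=True)
p=camera("wrist")
s=read_state(); R=Rn.from_euler('xyz',s["eef_rot"])
for d in (-40,-20,0,10,22): 
  print(d,[w2px(p,s["eef_pos"]+R.apply([x,12*(x!=0),d])) for x in(0,8,-8)])
Rr,t,K=cam(p);print("cam",-Rr.T@t, s["joints"])
p=camera("scene");cv2.imwrite("pics/a4.png",cv2.resize(p["image"][120:190,290:360,::-1],None,fx=8,fy=8,interpolation=cv2.INTER_CUBIC))
E
```

```text
-40 [array([319.28, 291.12]), array([345.39, 275.53]), array([344.67, 306.31])]
-20 [array([319.2 , 271.91]), array([342.53, 257.74]), array([341.94, 285.74])]
0 [array([319.14, 256.36]), array([340.21, 243.39]), array([339.74, 269.06])]
10 [array([319.11, 249.65]), array([339.22, 237.2 ]), array([338.78, 261.84])]
22 [array([319.08, 242.36]), array([338.14, 230.49]), array([337.74, 254.  ])]
cam [428.83 177.79 318.21] [ 0.28  0.33  1.63 -0.02  1.12 -1.35]
```

View pics/a4.png

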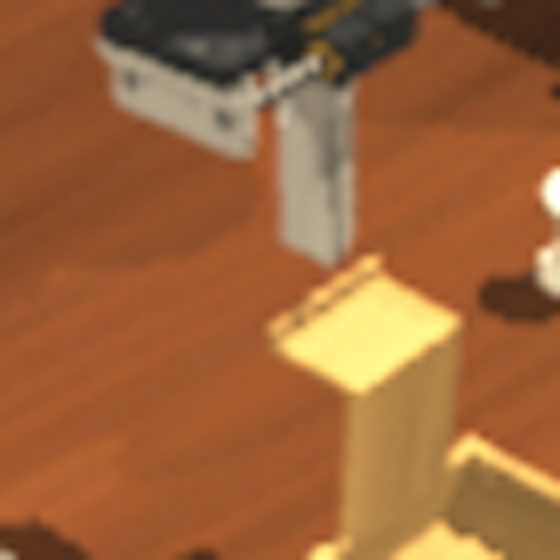

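```bash
python3 - <<'E'
from h import *
np.set_printoptions(precision=2,suppress=True)
p=camera("scene")
s=read_state(); R=Rn.from_euler('xyz',s["eef_rot"])
obs=[((-1,1),(325.2,150.0)),((-1,-1),(331,152.9))]
for d in (-10,0,10,22):
  for hx,hy in((8,12.5),):
    print(d,[w2px(p,s["eef_pos"]+R.apply([sx*hx,sy*hy,d])) for sx,sy in((-1,-1),(-1,1),(1,-1),(1,1))])
# sanity: crate ledge inner corner projections vs image  (ledge far edge seen at crop(460,320),(360,390),(375,258),(268,330))
Rz=Rn.from_euler('z',LEFT[2])
for X in([-93,33,128],[-93,-33,128],[-50,33,120],[-50,-33,120]): print(X,(w2px(p,Rz.apply(X)+[LEFT[0],LEFT[1],0])-[290,120])*8)
# go back above ledge: reverse
P,R0=crate_tip(LEFT,0,0)
plan(interp(P+[0,0,6],R0,4),0)
E
```

```text
-10 [array([329.2 , 152.73]), array([334.12, 149.48]), array([325.55, 151.03]), array([330.48, 147.82])]
0 [array([329.24, 155.26]), array([334.14, 152.  ]), array([325.61, 153.55]), array([330.52, 150.33])]
10 [array([329.29, 157.77]), array([334.16, 154.5 ]), array([325.67, 156.05]), array([330.55, 152.82])]
22 [array([329.34, 160.74]), array([334.19, 157.46]), array([325.75, 159.02]), array([330.6 , 155.77])]
[-93, 33, 128] [375.04 250.21]
[-93, -33, 128] [271.97 319.  ]
[-50, 33, 120] [452.49 307.23]
[-50, -33, 120] [350.29 378.4 ]
[[-0.44, 0, -0.23, 0, 0.9, 0, 0], [-0.44, 0, -0.24, 0, 0.9, 0, 0], [-0.43, 0, -0.24, 0, 1, 0, 0], [-0.43, 0, -0.26, 0, 0.9, 0, 0]]
end [538.9  185.25 148.03] [ 3.14  0.   -3.08]
```

Call:
{"name": "jog_arm", "arguments": {
  "increments": [
    [-0.44,0,-0.23,0,0.9,0,0],
    [-0.44,0,-0.24,0,0.9,0,0],
    [-0.43,0,-0.24,0,1,0,0],
    [-0.43,0,-0.26,0,0.9,0,0],
    [0,0,0.5,0,0,0,0]
  ]
}}

```text
clock: 5.2
eef_pos: [539.5, 185.3, 143.1]
eef_rot: [3.141, 0.0, -3.077]
wrist_force: [0.2, 0.4, -0.8]
finger_gap: 0.6
```

Call:
{"name": "jog_arm", "arguments": {
  "increments": [
    [0,0,0.3,0,0,0,0],
    [0,0,0.3,0,0,0,0]
  ]
}}

```text
clock: 5.45
eef_pos: [538.7, 185.2, 136.6]
eef_rot: [-3.141, -0.0, -3.077]
wrist_force: [-0.6, -0.2, 0.4]
finger_gap: 0.4
```

Call:
{"name": "jog_arm", "arguments": {
  "increments": [
    [0,0,0.3,0,0,0,0],
    [0,0,0.3,0,0,0,0]
  ]
}}

```text
clock: 5.7
eef_pos: [538.9, 185.3, 130.9]
eef_rot: [-3.142, 0.0, -3.077]
wrist_force: [0.2, 0.9, 0.2]
finger_gap: 0.7
```

Call:
{"name": "jog_arm", "arguments": {
  "increments": [
    [0,0,0.3,0,0,0,0],
    [0,0,0.2,0,0,0,0]
  ]
}}

```text
clock: 5.95
eef_pos: [538.9, 185.2, 125.8]
eef_rot: [-3.142, -0.0, -3.077]
wrist_force: [0.1, -0.2, -0.2]
finger_gap: 0.7
```

```bash
python3 - <<'E'
from h import *
p=camera("scene");cv2.imwrite("pics/a5.png",cv2.resize(p["image"][120:190,290:360,::-1],None,fx=8,fy=8,interpolation=cv2.INTER_CUBIC))
w=camera("wrist");cv2.imwrite("pics/w5.png",cv2.resize(w["image"][190:280,250:390,::-1],None,fx=5,fy=5))
print(read_state()["wrist_force"])
E
```

```text
[ 0.21178714 -1.09454075 -0.18068881]
```

View pics/a5.png

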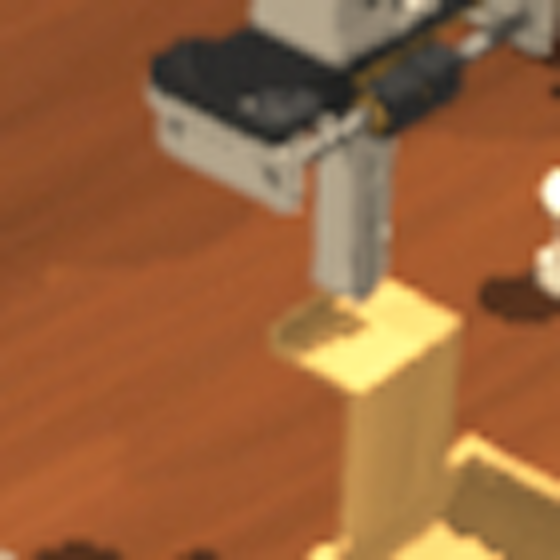

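View pics/w5.png

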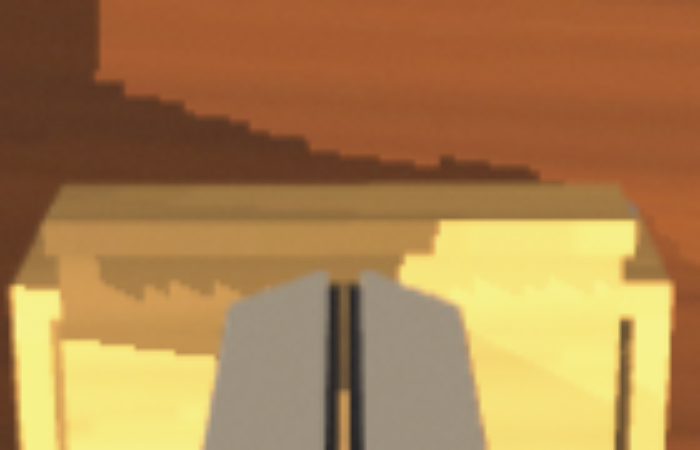

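Call:
{"name": "jog_arm", "arguments": {
  "increments": [
    [0,0,0.3,0,0,0,0],
    [0,0,0,0,0,0,0]
  ]
}}

```text
clock: 6.3
eef_pos: [538.8, 185.2, 122.8]
eef_rot: [-3.141, -0.0, -3.077]
wrist_force: [0.1, 0.3, -0.8]
finger_gap: 1.0
```

Call:
{"name": "jog_arm", "arguments": {
  "increments": [
    [0,0,0.3,0,0,0,0],
    [0,0,0,0,0,0,0]
  ]
}}

```text
clock: 6.55
eef_pos: [538.8, 185.2, 119.8]
eef_rot: [-3.141, -0.0, -3.077]
wrist_force: [-0.4, -0.1, 0.0]
finger_gap: 0.6
```

Call:
{"name": "jog_arm", "arguments": {
  "increments": [
    [0,0,0.3,0,0,0,0],
    [0,0,0,0,0,0,0]
  ]
}}

```text
clock: 6.8
eef_pos: [538.8, 185.2, 116.8]
eef_rot: [-3.141, -0.0, -3.077]
wrist_force: [0.5, 0.1, 0.0]
finger_gap: 0.9
```

```bash
python3 - <<'E'
from h import *
p=camera("scene");cv2.imwrite("pics/a6.png",cv2.resize(p["image"][120:190,290:360,::-1],None,fx=8,fy=8,interpolation=cv2.INTER_CUBIC))
w=camera("wrist");cv2.imwrite("pics/w6.png",cv2.resize(w["image"][190:280,250:390,::-1],None,fx=5,fy=5))
print(read_state()["wrist_force"])
E
```

```text
[ 1.00789574 -0.45671306  0.02363364]
```

View pics/a6.png

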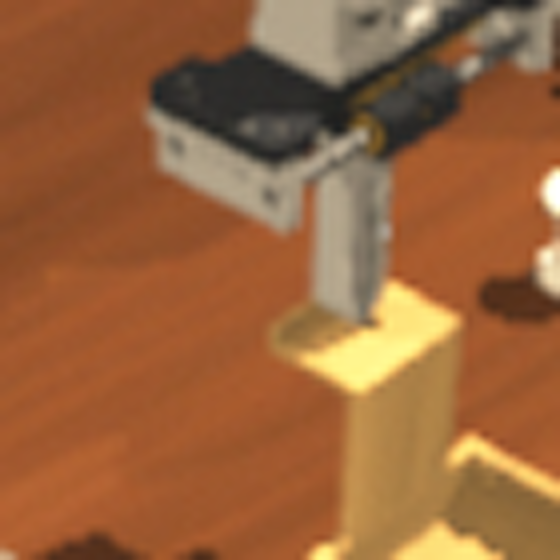

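View pics/w6.png

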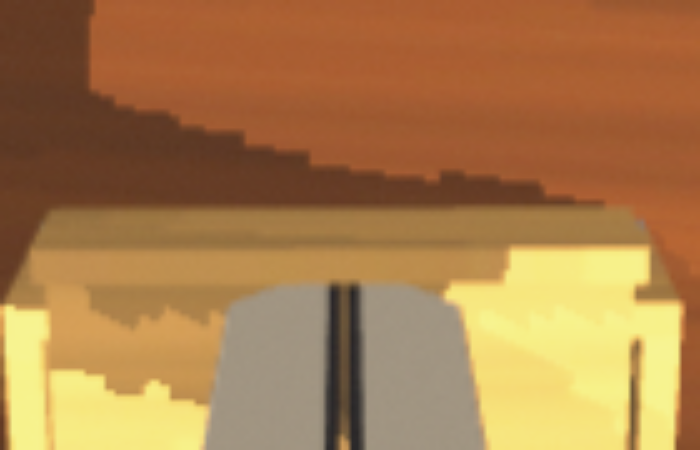

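Call:
{"name": "jog_arm", "arguments": {
  "increments": [
    [0,0,0.2,0,0,0,0],
    [0,0,0,0,0,0,0]
  ]
}}

```text
clock: 7.15
eef_pos: [538.8, 185.2, 114.8]
eef_rot: [-3.142, -0.0, -3.077]
wrist_force: [0.3, 0.6, 0.3]
finger_gap: 0.2
```

Call:
{"name": "jog_arm", "arguments": {
  "increments": [
    [0,0,0.2,0,0,0,0],
    [0,0,0,0,0,0,0]
  ]
}}

```text
clock: 7.4
eef_pos: [539.0, 185.3, 113.7]
eef_rot: [3.141, 0.001, -3.077]
wrist_force: [-3.6, -1.2, 6.8]
finger_gap: 0.3
```

Call:
{"name": "jog_arm", "arguments": {
  "increments": [
    [0,0,0.2,0,0,0,0],
    [0,0,0,0,0,0,0]
  ]
}}

```text
clock: 7.65
eef_pos: [539.2, 185.3, 113.5]
eef_rot: [3.141, 0.002, -3.077]
wrist_force: [-11.3, -3.8, 23.8]
finger_gap: 0.5
```

```bash
sed -i 's/R.apply(\[0,0,22\])/R.apply([0,0,OV])/; s/^CMD=/OV=-6.0\nCMD=/' h.py; python3 - <<'E'
from h import *
np.set_printoptions(precision=1,suppress=True)
p,R=load(); p=p-np.array([0,0,148.03-111.03]); save(p,R); print(p)
w=[]
for d in (2,4,6,8,10,12):
    th=np.radians(d); w.append(crate_tip(LEFT,th,th/2,press=.7))
plan(w,0)
E
```

```text
[538.9 185.2 111. ]
[[0.41, 0, -0.13, 0, -1, 0, 0], [0.4, 0, 0.1, 0, -1, 0, 0], [0.41, 0, 0.11, 0, -1, 0, 0], [0.4, 0, 0.12, 0, -1, 0, 0], [0.4, 0, 0.13, 0, -1, 0, 0], [0.39, 0, 0.13, 0, -1, 0, 0]]
end [515.2 183.7 105.4] [ 3.1  0.1 -3.1]
```

Call:
{"name": "jog_arm", "arguments": {
  "increments": [
    [0.41,0,-0.13,0,-1,0,0],
    [0.4,0,0.1,0,-1,0,0],
    [0.41,0,0.11,0,-1,0,0],
    [0.4,0,0.12,0,-1,0,0],
    [0.4,0,0.13,0,-1,0,0],
    [0.39,0,0.13,0,-1,0,0]
  ]
}}

```text
clock: 8.4
eef_pos: [515.3, 183.8, 105.9]
eef_rot: [3.141, 0.107, -3.077]
wrist_force: [-1.1, -0.8, 7.8]
finger_gap: 0.6
```

```bash
cat > snap.py <<'E'
import sys
from h import *
n=sys.argv[1]; x0,y0=(270,110) if n[0]!="r" else (200,150)
p=camera("scene");im=p["image"][:,:,::-1]
a=cv2.resize(im[y0:y0+110,x0:x0+130],None,fx=5,fy=5,interpolation=cv2.INTER_CUBIC)
cv2.imwrite(f"pics/{n}.png",a)
s=read_state();print(s["clock"],np.round(s["eef_pos"],1),np.round(s["wrist_force"],1))
E
python3 snap.py b1
```

```text
8.45 [514.7 183.7 105.6] [-1.  -0.1  7.6]
```

View pics/b1.png

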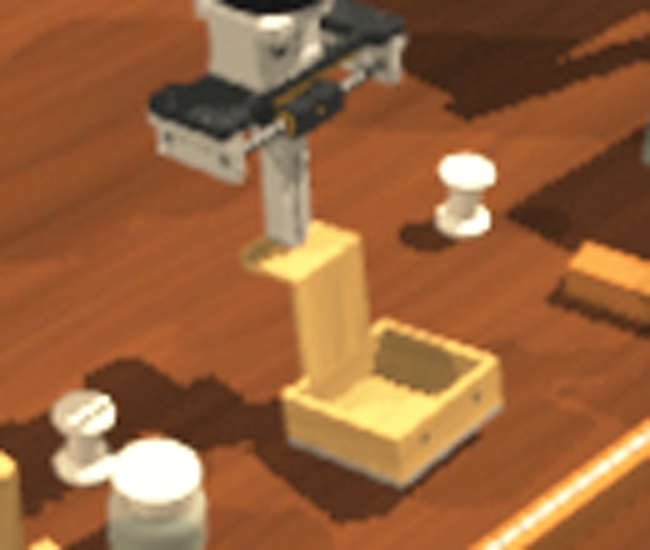

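The crate is rocking by about 12° at 8 N with the finger seated behind the lip. I'll keep following the arc.

```bash
python3 - <<'E'
from h import *
np.set_printoptions(precision=1,suppress=True)
w=[]
for d in range(14,41,2):
    th=np.radians(d); w.append(crate_tip(LEFT,th,th/2,press=.7))
plan(w,0)
E
```

```text
[[0.4, 0, 0.14, 0, -1, 0, 0], [0.4, 0, 0.15, 0, -1, 0, 0], [0.39, 0, 0.15, 0, -1, 0, 0], [0.39, 0, 0.16, 0, -1, 0, 0], [0.39, 0, 0.17, 0, -1, 0, 0], [0.38, 0, 0.18, 0, -1, 0, 0], [0.39, 0, 0.18, 0, -1, 0, 0], [0.38, 0, 0.19, 0, -1, 0, 0], [0.38, 0, 0.2, 0, -1, 0, 0], [0.37, 0, 0.2, 0, -1, 0, 0], [0.38, 0, 0.22, 0, -1, 0, 0], [0.37, 0, 0.21, 0, -1, 0, 0], [0.36, 0, 0.23, 0, -1, 0, 0], [0.36, 0, 0.23, 0, -1, 0, 0]]
end [469.2 180.7  68.6] [ 3.1  0.3 -3.1]
```

Call:
{"name": "jog_arm", "arguments": {
  "increments": [
    [0.4,0,0.14,0,-1,0,0],
    [0.4,0,0.15,0,-1,0,0],
    [0.39,0,0.15,0,-1,0,0],
    [0.39,0,0.16,0,-1,0,0],
    [0.39,0,0.17,0,-1,0,0],
    [0.38,0,0.18,0,-1,0,0],
    [0.39,0,0.18,0,-1,0,0],
    [0.38,0,0.19,0,-1,0,0],
    [0.38,0,0.2,0,-1,0,0],
    [0.37,0,0.2,0,-1,0,0],
    [0.38,0,0.22,0,-1,0,0],
    [0.37,0,0.21,0,-1,0,0],
    [0.36,0,0.23,0,-1,0,0],
    [0.36,0,0.23,0,-1,0,0]
  ]
}}

```text
clock: 10.2
eef_pos: [468.4, 180.6, 68.4]
eef_rot: [-3.141, 0.349, -3.077]
wrist_force: [-5.8, -0.5, 6.2]
finger_gap: 0.6
```

```bash
python3 snap.py b2; python3 - <<'E'
from h import *
np.set_printoptions(precision=1,suppress=True)
w=[]
for d in range(42,67,2):
    th=np.radians(d); w.append(crate_tip(LEFT,th,th/2,press=.7))
plan(w,0,False)
E
```

```text
10.25 [467.7 180.5  67.7] [-5.8 -0.9  4. ]
[[0.36, 0, 0.24, 0, -1, 0, 0], [0.36, 0, 0.25, 0, -1, 0, 0], [0.35, 0, 0.25, 0, -1, 0, 0], [0.35, 0, 0.26, 0, -1, 0, 0], [0.34, 0, 0.27, 0, -1, 0, 0], [0.34, 0, 0.28, 0, -1, 0, 0], [0.34, 0, 0.28, 0, -1, 0, 0], [0.33, 0, 0.28, 0, -1, 0, 0], [0.32, 0, 0.3, 0, -1, 0, 0], [0.32, 0, 0.3, 0, -1, 0, 0], [0.35, 0, 0.33, 0, -1, 0, 0], [0.34, 0, 0.33, 0, -1, 0, 0], [0.34, 0, 0.34, 0, -1, 0, 0]]
end [445.8 179.2  16.1] [ 3.1  0.6 -3.1]
```

View pics/b2.png

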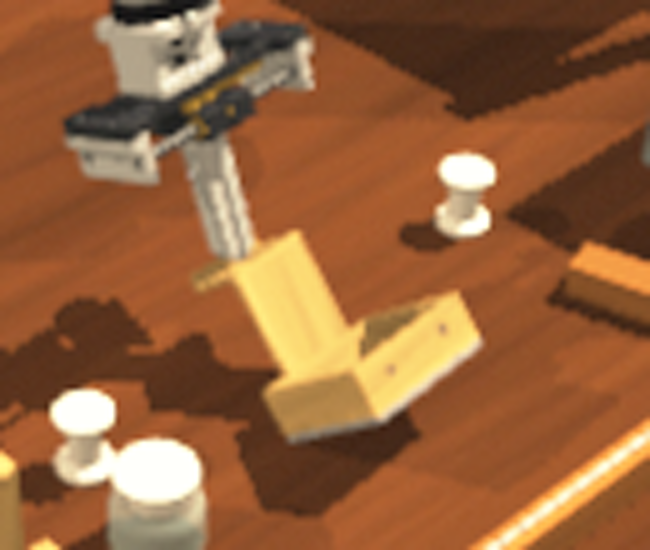

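Call:
{"name": "jog_arm", "arguments": {
  "increments": [
    [0.36,0,0.24,0,-1,0,0],
    [0.36,0,0.25,0,-1,0,0],
    [0.35,0,0.25,0,-1,0,0],
    [0.35,0,0.26,0,-1,0,0],
    [0.34,0,0.27,0,-1,0,0],
    [0.34,0,0.28,0,-1,0,0],
    [0.34,0,0.28,0,-1,0,0],
    [0.33,0,0.28,0,-1,0,0],
    [0.32,0,0.3,0,-1,0,0],
    [0.32,0,0.3,0,-1,0,0],
    [0.35,0,0.33,0,-1,0,0],
    [0.34,0,0.33,0,-1,0,0]
  ]
}}

```text
clock: 11.75
eef_pos: [446.1, 179.3, 20.3]
eef_rot: [3.141, 0.558, -3.077]
wrist_force: [-1.5, -0.5, 0.7]
finger_gap: -0.1
```

```bash
python3 snap.py b3; python3 - <<'E'
from h import *
np.set_printoptions(precision=1,suppress=True)
w=[]
for d in range(42,65,2):
    th=np.radians(d); w.append(crate_tip(LEFT,th,th/2,press=.7))
plan(w,0)
p=camera("scene"); print("shot"); im=p["image"][:,:,::-1].copy()
# overlay the predicted underside corners for 60 and 64 deg
for deg,col in((58,(255,0,0)),(62,(0,255,0)),(66,(0,0,255))):
    t=np.radians(deg); pts=[]
    for X in([0,55,0],[100,55,0],[100,-55,0],[0,-55,0]):
        Y=np.array([X[0]*np.cos(t)-50,X[1],X[0]*np.sin(t)])
        pts.append(w2px(p,Rn.from_euler('z',LEFT[2]).apply(Y)+[LEFT[0],LEFT[1],0]))
    pts=np.array(pts); 
    big=(pts-[270,110]+.5)*5
    if deg==58: A=cv2.resize(im[110:220,270:400],None,fx=5,fy=5,interpolation=cv2.INTER_CUBIC)
    cv2.polylines(A,[big.astype(int)],True,col,1)
cv2.imwrite("pics/b3o.png",A)
E
```

```text
11.8 [445.6 179.1  19.5] [-1.3 -0.7 -0.7]
[[0.36, 0, 0.24, 0, -1, 0, 0], [0.36, 0, 0.25, 0, -1, 0, 0], [0.35, 0, 0.25, 0, -1, 0, 0], [0.35, 0, 0.26, 0, -1, 0, 0], [0.34, 0, 0.27, 0, -1, 0, 0], [0.34, 0, 0.28, 0, -1, 0, 0], [0.34, 0, 0.28, 0, -1, 0, 0], [0.33, 0, 0.28, 0, -1, 0, 0], [0.32, 0, 0.3, 0, -1, 0, 0], [0.32, 0, 0.3, 0, -1, 0, 0], [0.35, 0, 0.33, 0, -1, 0, 0], [0.34, 0, 0.33, 0, -1, 0, 0]]
end [446.9 179.3  20.8] [ 3.1  0.6 -3.1]
shot
```

View pics/b3o.png

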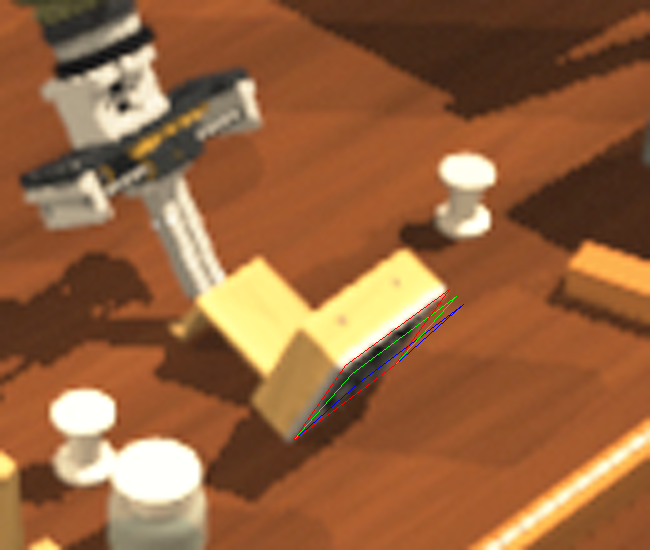

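```bash
python3 - <<'E'
from h import *
w=[]
for d in (65.3,66.6,68,69):
    th=np.radians(d); w.append(crate_tip(LEFT,th,th/2,press=.7))
plan(w,0)
E
```

```text
[[0.22, 0, 0.22, 0, -0.6, 0, 0], [0.21, 0, 0.22, 0, -0.7, 0, 0], [0.23, 0, 0.24, 0, -0.7, 0, 0], [0.16, 0, 0.18, 0, -0.5, 0, 0]]
end [444.72279212 179.16025992   9.11490597] [ 3.14159265  0.60213859 -3.07704488]
```

Call:
{"name": "jog_arm", "arguments": {
  "increments": [
    [0.22,0,0.22,0,-0.6,0,0],
    [0.21,0,0.22,0,-0.7,0,0],
    [0.23,0,0.24,0,-0.7,0,0],
    [0.16,0,0.18,0,-0.5,0,0],
    [0,0,0,0,0,0,0]
  ]
}}

```text
clock: 12.48
eef_pos: [448.2, 178.8, 23.7]
eef_rot: [3.137, 0.579, -3.077]
wrist_force: [-3.0, 0.1, 0.1]
finger_gap: 0.5
```

```bash
cat > ov.py <<'E'
import sys
from h import *
q=LEFT if sys.argv[2]=="L" else RIGHT; x0,y0=(280,130) if q is LEFT else (200,180)
p=camera("scene"); im=p["image"][:,:,::-1].copy()
A=cv2.resize(im[y0:y0+100,x0:x0+100],None,fx=6,fy=6,interpolation=cv2.INTER_CUBIC);B=A.copy()
dx=float(sys.argv[3]) if len(sys.argv)>3 else 0
for deg,col in((58,(255,0,0)),(62,(0,255,0)),(66,(0,0,255)),(69,(255,255,255))):
    t=np.radians(deg); pts=[]
    for X in([0,55,0],[100,55,0],[100,-55,0],[0,-55,0]):
        Y=np.array([X[0]*np.cos(t)-50+dx,X[1],X[0]*np.sin(t)])
        pts.append(w2px(p,Rn.from_euler('z',q[2]).apply(Y)+[q[0],q[1],0])+[0.3,1.2])
    cv2.polylines(A,[((np.array(pts)-[x0,y0]+.5)*6).astype(int)],True,col,1)
cv2.imwrite(f"pics/{sys.argv[1]}.png",A);cv2.imwrite(f"pics/{sys.argv[1]}n.png",B)
print(np.round(read_state()["wrist_force"],1))
E
python3 ov.py b4 L
```

```text
[-4.1  0.1  1.8]
```

View pics/b4.png

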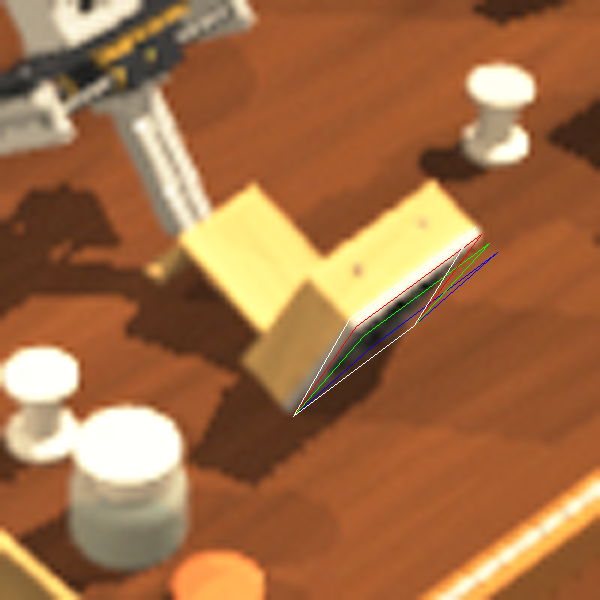

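View pics/b4n.png

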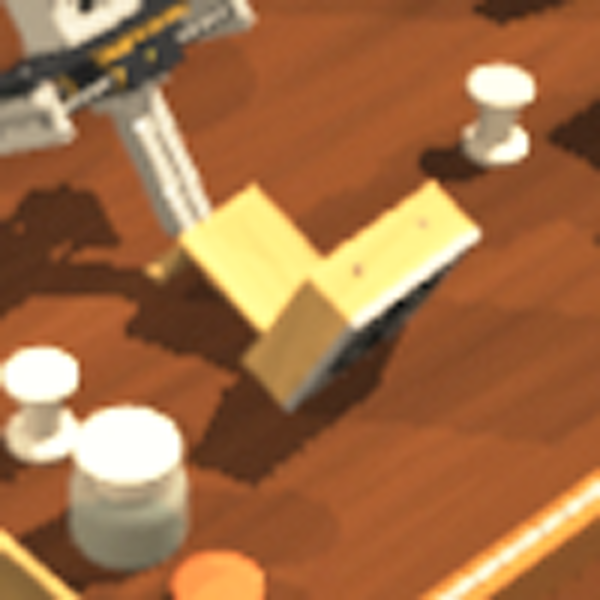

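```bash
python3 - <<'E'
from h import *
np.set_printoptions(precision=3,suppress=True)
s=read_state(); print(s["joints"],s["qd"],s["effort"],s["wrist_force"],s["moment"],s["eef_pos"],s["eef_rot"])
p=camera("scene");cv2.imwrite("pics/b5.png",cv2.resize(p["image"][140:200,285:365,::-1],None,fx=10,fy=10,interpolation=cv2.INTER_LANCZOS4))
E
```

```text
[ 0.407  0.23   2.251 -1.04   0.21  -0.251] [ 0.     0.004  0.    -0.003  0.001  0.005] [ -0.602 -35.378 -22.787  -0.381  -0.412  -0.041] [-4.09   0.076  1.815] [ 0.074  0.619 -0.008] [448.224 178.861  23.634] [ 3.137  0.579 -3.077]
```

View pics/b5.png

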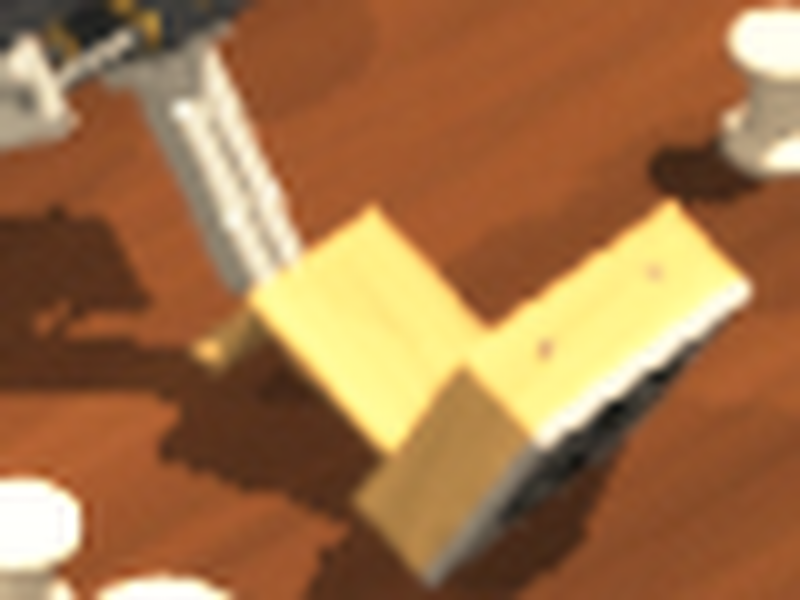

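```bash
python3 - <<'E'
from h import *
from scipy.optimize import minimize_scalar
s=read_state(); save(np.array(s["eef_pos"]),Rn.from_euler('xyz',s["eef_rot"]))
f=lambda d:np.linalg.norm(crate_tip(LEFT,np.radians(d),.579)[0]-s["eef_pos"])
r=minimize_scalar(f,bounds=(40,75),method="bounded"); print(r.x,r.fun,crate_tip(LEFT,np.radians(r.x),.579)[0])
t0=r.x
w=[]
for i in range(1,9):
    d=t0+2*i/8; w.append(crate_tip(LEFT,np.radians(d),.579-(.579-.26)*i/8,press=0.7))
plan(w,0,False)
for d in np.linspace(t0+3,68,5): w.append(crate_tip(LEFT,np.radians(d),.26,press=.7))
plan(w,0,False)
E
```

```text
63.106855454547485 0.9456778611967918 [447.42478091 179.35543892  23.80160767]
[[0.19, 0.05, 0.07, 0.3, 2.3, 0, 0], [0.16, 0, 0.07, 0, 2.3, 0, 0], [0.14, 0, 0.06, 0, 2.2, 0, 0], [0.13, 0.01, 0.07, 0, 2.3, 0, 0], [0.12, 0, 0.06, 0, 2.3, 0, 0], [0.1, 0, 0.06, 0, 2.3, 0, 0], [0.1, 0, 0.06, 0, 2.3, 0, 0], [0.09, 0, 0.06, 0, 2.3, 0, 0]]
end [441.17039743 179.0004098   14.43470959] [-3.14067238  0.2593885  -3.07706836]
[[0.19, 0.05, 0.07, 0.3, 2.3, 0, 0], [0.16, 0, 0.07, 0, 2.3, 0, 0], [0.14, 0, 0.06, 0, 2.2, 0, 0], [0.13, 0.01, 0.07, 0, 2.3, 0, 0], [0.12, 0, 0.06, 0, 2.3, 0, 0], [0.1, 0, 0.06, 0, 2.3, 0, 0], [0.1, 0, 0.06, 0, 2.3, 0, 0], [0.09, 0, 0.06, 0, 2.3, 0, 0], [0.11, 0, 0.22, 0, 0, 0, 0], [0.04, 0, 0.1, 0, 0, 0, 0], [0.05, 0, 0.1, 0, 0, 0, 0], [0.05, 0, 0.1, 0, 0, 0, 0], [0.04, 0, 0.11, 0, 0, 0, 0]]
end [439.98613878 178.91808029   7.60164634] [-3.14067238  0.2593885  -3.07706836]
```

Call:
{"name": "jog_arm", "arguments": {
  "increments": [
    [0.19,0.05,0.07,0.3,2.3,0,0],
    [0.16,0,0.07,0,2.3,0,0],
    [0.14,0,0.06,0,2.2,0,0],
    [0.13,0.01,0.07,0,2.3,0,0],
    [0.12,0,0.06,0,2.3,0,0],
    [0.1,0,0.06,0,2.3,0,0],
    [0.1,0,0.06,0,2.3,0,0],
    [0.09,0,0.06,0,2.3,0,0]
  ]
}}

```text
clock: 13.58
eef_pos: [441.3, 179.1, 14.5]
eef_rot: [-3.141, 0.258, -3.077]
wrist_force: [-1.2, -0.4, 0.5]
finger_gap: 0.6
```

```bash
python3 - <<'E'
from h import *
np.set_printoptions(precision=2,suppress=True)
s=read_state(); print(s["joints"],s["eef_pos"],s["eef_rot"],s["wrist_force"])
E
python3 ov.py b6 L
```

```text
[ 0.35  0.29  2.07 -0.14  0.54 -1.17] [441.34 179.1   14.45] [-3.14  0.26 -3.08] [-1.23 -0.43  0.54]
[-1.1  0.   0.5]
```

View pics/b6n.png

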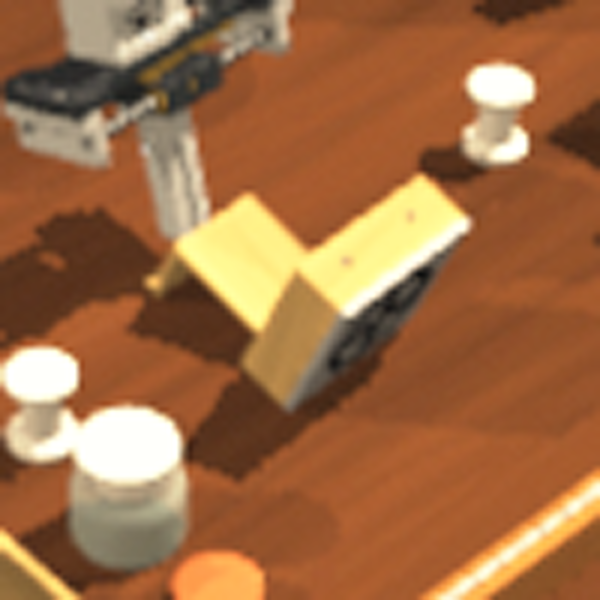

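The underside shows a dark ring with a cross around (395,290), so the left crate is the stamped one. I'll check the angle in the overlay.

Call:
{"name": "jog_arm", "arguments": {
  "increments": [
    [0.07,0,0.15,0,0,0,0],
    [0.05,0,0.1,0,0,0,0],
    [0,0,0,0,0,0,0]
  ]
}}

```text
clock: 14.0
eef_pos: [440.4, 179.0, 11.5]
eef_rot: [-3.141, 0.259, -3.077]
wrist_force: [0.1, 0.3, 0.3]
finger_gap: 0.2
```

```bash
python3 ov.py b7 L -3
```

```text
[-1.  -0.7  0.6]
```

View pics/b7.png

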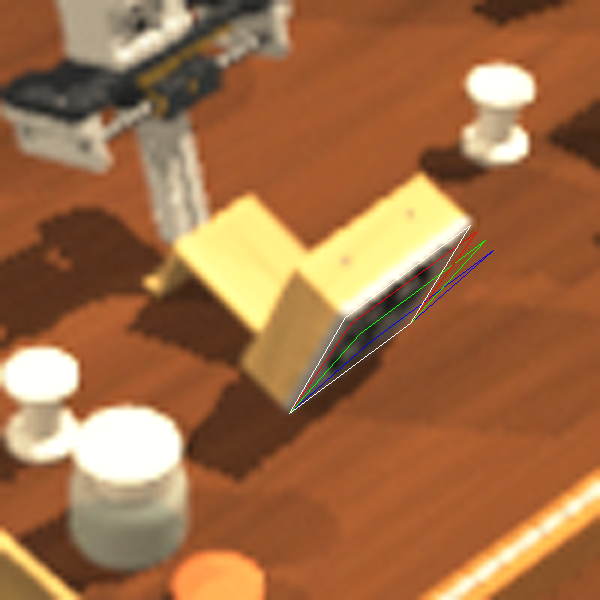

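```bash
python3 - <<'E'
from h import *
s=read_state(); R=Rn.from_euler('xyz',s["eef_rot"]); save(np.array(s["eef_pos"]),R)
w=[]
for d in np.arange(65,39,-2): w.append(crate_tip(LEFT,np.radians(d),min(.26,np.radians(d)/2),press=.3))
plan(w[:3],0,True)
plan(w[3:],0,True)
E
```

```text
[[-0.12, -0.01, -0.3, 0, 0, 0, 0], [-0.22, 0, -0.42, 0, 0, 0, 0], [-0.25, 0, -0.42, 0, 0, 0, 0]]
end [443.26846311 179.07824485  24.13198209] [-3.14072465  0.25946381 -3.07706953]
[[-0.26, 0, -0.41, 0, 0, 0, 0], [-0.28, 0, -0.4, 0, 0, 0, 0], [-0.29, 0, -0.39, 0, 0, 0, 0], [-0.32, 0, -0.38, 0, 0, 0, 0], [-0.34, 0, -0.38, 0, 0, 0, 0], [-0.36, 0, -0.36, 0, 0, 0, 0], [-0.38, 0, -0.35, 0, 0, 0, 0], [-0.4, 0, -0.35, 0, 0, 0, 0], [-0.35, 0, -0.29, 0, 0, 0, 0], [-0.36, 0, -0.27, 0, 0, 0, 0]]
end [466.31549284 180.59851754  67.30284254] [-3.14072465  0.25946381 -3.07706953]
```

Call:
{"name": "jog_arm", "arguments": {
  "increments": [
    [-0.12,-0.01,-0.3,0,0,0,0],
    [-0.22,0,-0.42,0,0,0,0],
    [-0.25,0,-0.42,0,0,0,0]
  ]
}}

```text
clock: 14.42
eef_pos: [443.5, 179.1, 24.6]
eef_rot: [-3.141, 0.259, -3.077]
wrist_force: [-0.3, 0.2, 0.3]
finger_gap: 0.5
```

```bash
python3 ov.py b8 L -3
```

```text
[-1.9 -1.   1.3]
```

View pics/b8.png

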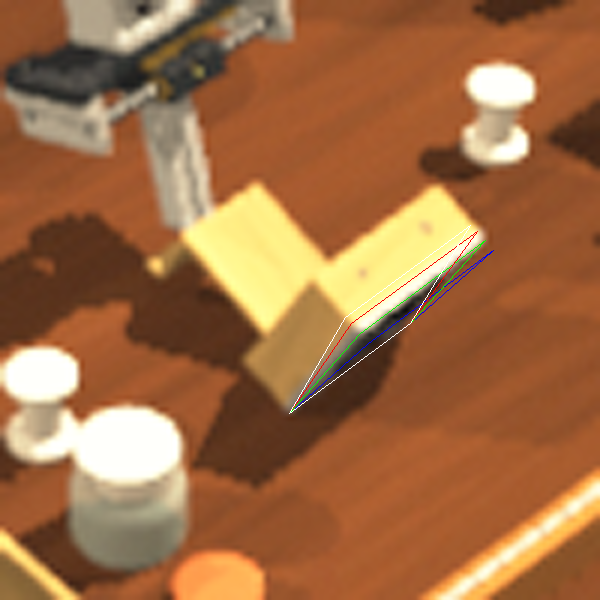

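Call:
{"name": "jog_arm", "arguments": {
  "increments": [
    [-0.26,0,-0.41,0,0,0,0],
    [-0.28,0,-0.4,0,0,0,0],
    [-0.29,0,-0.39,0,0,0,0],
    [-0.32,0,-0.38,0,0,0,0],
    [-0.34,0,-0.38,0,0,0,0],
    [-0.36,0,-0.36,0,0,0,0],
    [-0.38,0,-0.35,0,0,0,0],
    [-0.4,0,-0.35,0,0,0,0],
    [-0.35,0,-0.29,0,0,0,0],
    [-0.36,0,-0.27,0,0,0,0]
  ]
}}

```text
clock: 15.72
eef_pos: [466.4, 180.6, 67.6]
eef_rot: [-3.141, 0.259, -3.077]
wrist_force: [-7.0, -0.0, 3.4]
finger_gap: 0.2
```

```bash
python3 - <<'E'
from h import *
w=[]
for d in np.arange(38,-.1,-2): w.append(crate_tip(LEFT,np.radians(d),min(.26,np.radians(d)/2),press=.3))
plan(w,0,True)
E
```

```text
[[-0.55, 0, -0.39, 0, 0, 0, 0], [-0.38, 0, -0.23, 0, 0, 0, 0], [-0.38, 0, -0.23, 0, 0, 0, 0], [-0.39, 0, -0.21, 0, 0, 0, 0], [-0.4, -0.01, -0.19, 0, 0, 0, 0], [-0.38, 0, -0.19, 0, 0.9, 0, 0], [-0.39, 0, -0.19, 0, 1, 0, 0], [-0.39, 0, -0.17, 0, 1, 0, 0], [-0.39, 0, -0.17, 0, 1, 0, 0], [-0.39, 0, -0.17, 0, 1, 0, 0], [-0.39, 0, -0.15, 0, 1, 0, 0], [-0.4, 0, -0.15, 0, 1, 0, 0], [-0.4, 0, -0.14, 0, 1, 0, 0], [-0.4, 0, -0.13, 0, 1, 0, 0], [-0.4, 0, -0.13, 0, 1, 0, 0], [-0.41, 0, -0.12, 0, 1, 0, 0], [-0.4, 0, -0.11, 0, 1, 0, 0], [-0.41, 0, -0.1, 0, 1, 0, 0], [-0.4, 0, -0.1, 0, 1, 0, 0], [-0.41, 0, -0.09, 0, 1, 0, 0]]
end [538.86569969 185.2087701  113.70643762] [-3.14075370e+00 -5.90152632e-04 -3.07729273e+00]
```

Call:
{"name": "jog_arm", "arguments": {
  "increments": [
    [-0.55,0,-0.39,0,0,0,0],
    [-0.38,0,-0.23,0,0,0,0],
    [-0.38,0,-0.23,0,0,0,0],
    [-0.39,0,-0.21,0,0,0,0],
    [-0.4,-0.01,-0.19,0,0,0,0],
    [-0.38,0,-0.19,0,0.9,0,0],
    [-0.39,0,-0.19,0,1,0,0],
    [-0.39,0,-0.17,0,1,0,0],
    [-0.39,0,-0.17,0,1,0,0],
    [-0.39,0,-0.17,0,1,0,0],
    [-0.39,0,-0.15,0,1,0,0],
    [-0.4,0,-0.15,0,1,0,0],
    [-0.4,0,-0.14,0,1,0,0],
    [-0.4,0,-0.13,0,1,0,0],
    [-0.4,0,-0.13,0,1,0,0],
    [-0.41,0,-0.12,0,1,0,0],
    [-0.4,0,-0.11,0,1,0,0],
    [-0.41,0,-0.1,0,1,0,0],
    [-0.4,0,-0.1,0,1,0,0],
    [-0.41,0,-0.09,0,1,0,0]
  ]
}}

```text
clock: 18.23
eef_pos: [539.3, 185.2, 113.8]
eef_rot: [-3.141, -0.002, -3.077]
wrist_force: [0.8, 0.4, 0.2]
finger_gap: 0.4
```

```bash
python3 snap.py b9; python3 - <<'E'
from h import *
p,R=load()
w=interp(p+[0,0,50],R,3); P,Q=crate_tip(RIGHT,0,0); 
plan(w,0)
plan(interp([P[0],P[1],160],Q,8),0)
plan(interp([P[0],P[1],118],Q,4),0)
E
```

```text
18.275 [539.8 185.2 113.9] [1.5 0.3 0.3]
[[0, 0, -1.67, 0, 0, 0, 0], [0, 0, -1.66, 0, 0, 0, 0], [0, 0, -1.67, 0, 0, 0, 0]]
end [538.89245097 185.25252695 163.70641132] [-3.14075370e+00 -5.90152632e-04 -3.07729273e+00]
[[0.37, -3.89, 0.05, 0, 0, 0.7, 0], [0.32, -3.9, 0.05, 0, 0, 0.8, 0], [0.26, -3.91, 0.05, 0, 0, 0.7, 0], [0.22, -3.9, 0.05, 0, 0, 0.7, 0], [0.17, -3.91, 0.05, 0, 0, 0.8, 0], [0.12, -3.91, 0.05, 0, 0, 0.7, 0], [0.06, -3.91, 0.05, 0, 0, 0.7, 0], [0.02, -3.92, 0.05, -0.1, 0, 0.8, 0]]
end [ 529.60252211 -127.62830621  159.98519332] [ 3.14074255e+00 -5.12973170e-04  3.10291817e+00]
[[0, 0, 1.05, 0, 0, 0, 0], [0, 0, 1.05, 0, 0, 0, 0], [0, 0, 1.05, 0, 0, 0, 0], [0, 0, 1.05, 0, 0, 0, 0]]
end [ 529.58237386 -127.59179556  117.98521402] [ 3.14074255e+00 -5.12973170e-04  3.10291817e+00]
```

View pics/b9.png

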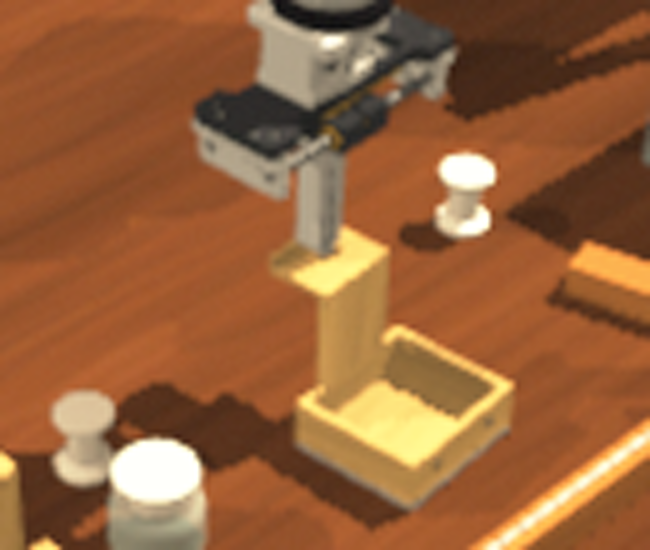

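Left crate is flat again. Next I'll lift clear and move over the right crate's ledge.

Call:
{"name": "jog_arm", "arguments": {
  "increments": [
    [0,0,-1.67,0,0,0,0],
    [0,0,-1.66,0,0,0,0],
    [0,0,-1.67,0,0,0,0],
    [0.37,-3.89,0.05,0,0,0.7,0],
    [0.32,-3.9,0.05,0,0,0.8,0],
    [0.26,-3.91,0.05,0,0,0.7,0],
    [0.22,-3.9,0.05,0,0,0.7,0],
    [0.17,-3.91,0.05,0,0,0.8,0],
    [0.12,-3.91,0.05,0,0,0.7,0],
    [0.06,-3.91,0.05,0,0,0.7,0],
    [0.02,-3.92,0.05,-0.1,0,0.8,0],
    [0,0,0,0,0,0,0]
  ]
}}

```text
clock: 19.77
eef_pos: [529.5, -129.5, 160.8]
eef_rot: [3.141, -0.0, 3.1]
wrist_force: [0.4, 0.1, -0.5]
finger_gap: 0.4
```

```bash
python3 - <<'E'
from h import *
np.set_printoptions(precision=1,suppress=True)
w=camera("wrist");cv2.imwrite("pics/w7.png",cv2.resize(w["image"][190:290,250:390,::-1],None,fx=5,fy=5))
print(read_state()["joints"])
Rz=Rn.from_euler('z',RIGHT[2])
for X in([-93,33,128],[-93,-33,128],[-93,33,120],[-93,-33,120]): print(X,(w2px(w,Rz.apply(X)+[RIGHT[0],RIGHT[1],0])+.5-[250,190])*5)
E
```

```text
[-0.3  0.3  1.6  0.   1.2 -1.8]
[-93, 33, 128] [615.1 135.7]
[-93, -33, 128] [111.4 137.5]
[-93, 33, 120] [606.3 118.2]
[-93, -33, 120] [118.9 120. ]
```

View pics/w7.png

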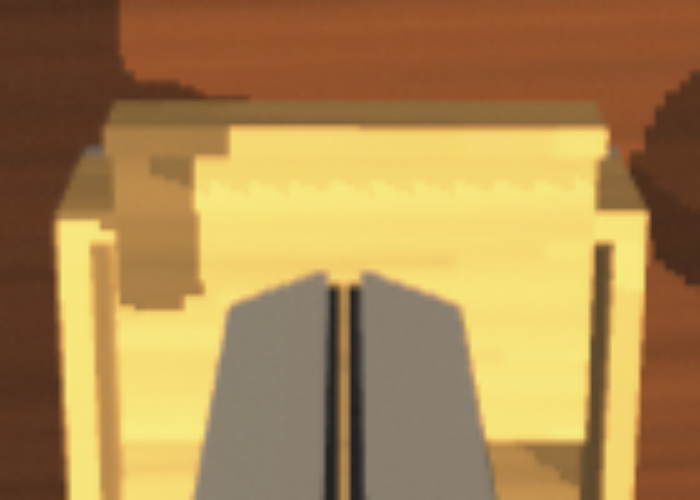

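Call:
{"name": "jog_arm", "arguments": {
  "increments": [
    [0,0,1.05,0,0,0,0],
    [0,0,1.05,0,0,0,0],
    [0,0,1.05,0,0,0,0],
    [0,0,1.05,0,0,0,0],
    [0,0,0.3,0,0,0,0],
    [0,0,0,0,0,0,0]
  ]
}}

```text
clock: 20.58
eef_pos: [529.7, -127.6, 114.9]
eef_rot: [3.141, -0.001, 3.103]
wrist_force: [-0.0, 0.8, -0.1]
finger_gap: 0.7
```

Call:
{"name": "jog_arm", "arguments": {
  "increments": [
    [0,0,0.2,0,0,0,0],
    [0,0,0,0,0,0,0]
  ]
}}

```text
clock: 20.82
eef_pos: [530.0, -127.7, 113.7]
eef_rot: [3.141, 0.0, 3.103]
wrist_force: [-1.5, 0.1, 4.6]
finger_gap: 0.6
```

```bash
python3 snap.py r1; sed -i 's/RIGHT=(609.0/RIGHT=(608.6/' h.py; python3 - <<'E'
from h import *
p,R=load(); save(p-[0,0,5],R)
T=lambda d:min(np.radians(14),np.radians(d)/2)
plan([crate_tip(RIGHT,np.radians(d),T(d),press=.7) for d in (2,4,6,8,10,12,14,16,18,20)],0)
plan([crate_tip(RIGHT,np.radians(d),T(d),press=.7) for d in range(22,57,2)],0)
E
```

```text
20.875 [ 529.9 -127.7  113.7] [-0.9  0.4  6.2]
[[0.45, 0, 0.06, 0, -1, 0, 0], [0.4, 0, 0.11, 0, -1, 0, 0], [0.4, 0, 0.11, 0, -1, 0, 0], [0.4, 0, 0.12, 0, -1, 0, 0], [0.4, 0, 0.12, 0, -1, 0, 0], [0.4, 0, 0.14, 0, -1, 0, 0], [0.4, 0, 0.14, 0, -1, 0, 0], [0.39, 0, 0.14, 0, -1, 0, 0], [0.4, 0, 0.16, 0, -1, 0, 0], [0.39, 0, 0.16, 0, -1, 0, 0]]
end [ 490.59151065 -126.06978425   97.36274993] [3.14072951 0.17401989 3.10276829]
[[0.39, 0, 0.17, 0, -1, 0, 0], [0.38, -0.01, 0.18, 0, -1, 0, 0], [0.39, 0, 0.18, 0, -1, 0, 0], [0.38, 0, 0.19, 0, -1, 0, 0], [0.39, 0, 0.19, 0, 0, 0, 0], [0.39, 0, 0.2, 0, 0, 0, 0], [0.39, 0, 0.21, 0, 0, 0, 0], [0.38, 0, 0.23, 0, 0, 0, 0], [0.37, 0, 0.25, 0, 0, 0, 0], [0.37, 0, 0.26, 0, 0, 0, 0], [0.35, 0, 0.27, 0, 0, 0, 0], [0.35, 0, 0.29, 0, 0, 0, 0], [0.4, 0, 0.34, 0, 0, 0, 0], [0.38, 0, 0.35, 0, 0, 0, 0], [0.36, 0, 0.36, 0, 0, 0, 0], [0.34, 0, 0.37, 0, 0, 0, 0], [0.32, 0, 0.38, 0, 0, 0, 0], [0.3, 0, 0.39, 0, 0, 0, 0]]
end [ 437.45613198 -124.06100285   35.2699934 ] [3.14071664 0.24383303 3.10270625]
```

View pics/r1.png

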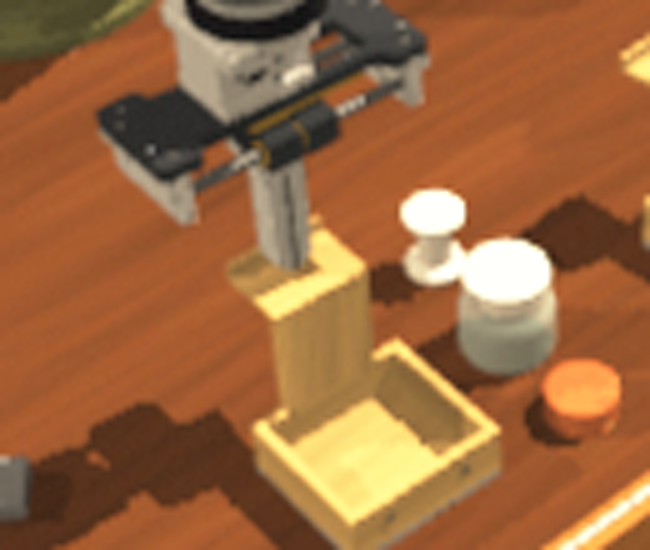

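Call:
{"name": "jog_arm", "arguments": {
  "increments": [
    [0.45,0,0.06,0,-1,0,0],
    [0.4,0,0.11,0,-1,0,0],
    [0.4,0,0.11,0,-1,0,0],
    [0.4,0,0.12,0,-1,0,0],
    [0.4,0,0.12,0,-1,0,0],
    [0.4,0,0.14,0,-1,0,0],
    [0.4,0,0.14,0,-1,0,0],
    [0.39,0,0.14,0,-1,0,0],
    [0.4,0,0.16,0,-1,0,0],
    [0.39,0,0.16,0,-1,0,0]
  ]
}}

```text
clock: 22.12
eef_pos: [490.4, -126.1, 97.2]
eef_rot: [3.141, 0.175, 3.103]
wrist_force: [-0.6, -0.5, 4.0]
finger_gap: 0.5
```

```bash
python3 snap.py r2
```

```text
22.175 [ 489.7 -125.9   96.8] [-1.2  0.1  4.3]
```

View pics/r2.png

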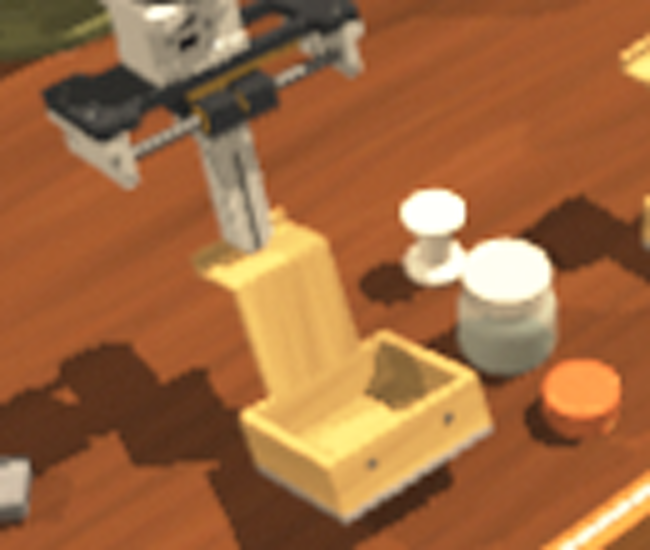

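The right crate is rocking normally at about 20°, so I'll carry on.

Call:
{"name": "jog_arm", "arguments": {
  "increments": [
    [0.39,0,0.17,0,-1,0,0],
    [0.38,-0.01,0.18,0,-1,0,0],
    [0.39,0,0.18,0,-1,0,0],
    [0.38,0,0.19,0,-1,0,0],
    [0.39,0,0.19,0,0,0,0],
    [0.39,0,0.2,0,0,0,0],
    [0.39,0,0.21,0,0,0,0],
    [0.38,0,0.23,0,0,0,0],
    [0.37,0,0.25,0,0,0,0],
    [0.37,0,0.26,0,0,0,0],
    [0.35,0,0.27,0,0,0,0],
    [0.35,0,0.29,0,0,0,0],
    [0.4,0,0.34,0,0,0,0],
    [0.38,0,0.35,0,0,0,0],
    [0.36,0,0.36,0,0,0,0],
    [0.34,0,0.37,0,0,0,0],
    [0.32,0,0.38,0,0,0,0],
    [0.3,0,0.39,0,0,0,0]
  ]
}}

```text
clock: 24.42
eef_pos: [437.4, -124.1, 35.0]
eef_rot: [3.141, 0.244, 3.103]
wrist_force: [-0.0, 0.2, 0.3]
finger_gap: 0.3
```

```bash
python3 ov.py r3 R; python3 - <<'E'
from h import *
T=lambda d:min(np.radians(14),np.radians(d)/2)
plan([crate_tip(RIGHT,np.radians(d),T(d),press=.7) for d in (58,60,62,64,66,67)],0)
E
```

```text
[-1.6 -0.7  0.3]
[[0.28, 0, 0.4, 0, 0, 0, 0], [0.26, 0, 0.41, 0, 0, 0, 0], [0.24, 0, 0.42, 0, 0, 0, 0], [0.22, -0.01, 0.42, 0, 0, 0, 0], [0.21, 0, 0.42, 0, 0, 0, 0], [0.1, 0, 0.22, 0, 0, 0, 0]]
end [ 430.27458631 -123.86159718    9.8846504 ] [3.14071664 0.24383303 3.10270625]
```

View pics/r3.png

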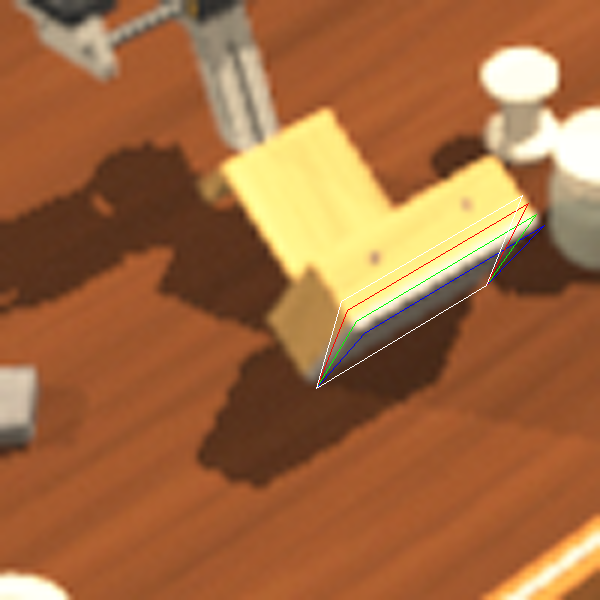

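Call:
{"name": "jog_arm", "arguments": {
  "increments": [
    [0.28,0,0.4,0,0,0,0],
    [0.26,0,0.41,0,0,0,0],
    [0.24,0,0.42,0,0,0,0],
    [0.22,-0.01,0.42,0,0,0,0],
    [0.21,0,0.42,0,0,0,0],
    [0,0,0,0,0,0,0]
  ]
}}

```text
clock: 25.22
eef_pos: [430.5, -123.8, 11.9]
eef_rot: [3.14, 0.243, 3.102]
wrist_force: [-0.8, -0.2, 0.4]
finger_gap: 0.5
```

```bash
python3 ov.py r4 R
```

```text
[-0.9  0.2  0.6]
```

View pics/r4.png

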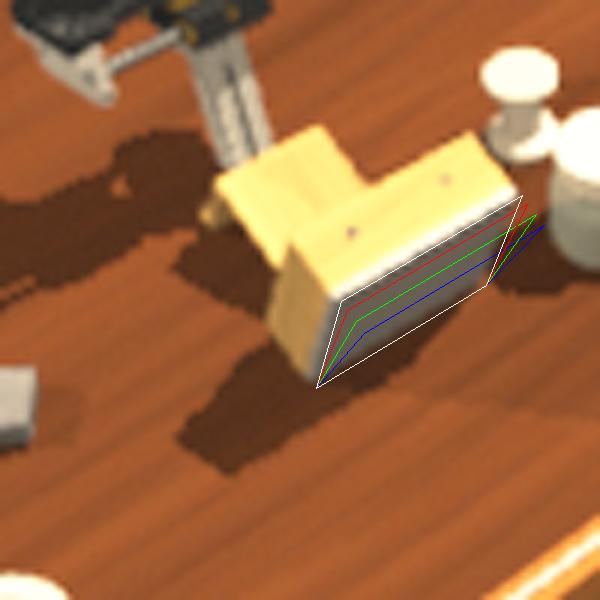

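View pics/r4n.png

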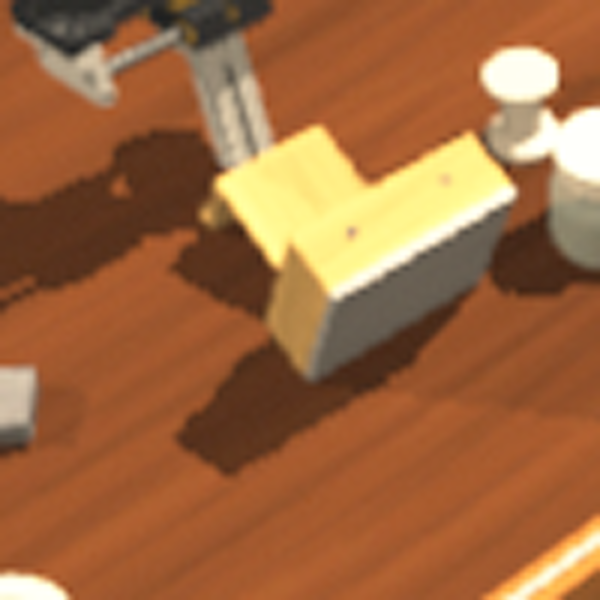

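The right crate is plain grey underneath at about 69°, so the left crate being the stamped one is confirmed. Now I'll let it down.

```bash
python3 - <<'E'
from h import *
s=read_state(); R=Rn.from_euler('xyz',s["eef_rot"]); save(np.array(s["eef_pos"]),R)
T=lambda d:min(np.radians(14),np.radians(d)/2)
plan([crate_tip(RIGHT,np.radians(d),T(d),press=.3) for d in np.arange(64,26,-2)],0)
plan([crate_tip(RIGHT,np.radians(d),T(d),press=.3) for d in np.arange(24.5,-.1,-1.8)]+[crate_tip(RIGHT,0,0)],0)
p,R=load(); plan(interp(p+[0,0,60],R,3),0)
E
```

```text
[[-0.18, 0, -0.46, 0, -0.1, -0.1, 0], [-0.23, 0, -0.42, 0, 0, 0, 0], [-0.24, 0, -0.42, 0, 0, 0, 0], [-0.26, 0, -0.4, 0, 0, 0, 0], [-0.28, 0, -0.4, 0, 0, 0, 0], [-0.3, 0, -0.39, 0, 0, 0, 0], [-0.32, 0, -0.39, 0, 0, 0, 0], [-0.34, 0, -0.37, 0, 0, 0, 0], [-0.36, 0, -0.36, 0, 0, 0, 0], [-0.38, 0, -0.35, 0, 0, 0, 0], [-0.41, 0, -0.35, 0, 0, 0, 0], [-0.35, 0, -0.28, 0, 0, 0, 0], [-0.36, 0, -0.28, 0, 0, 0, 0], [-0.36, 0, -0.25, 0, 0, 0, 0], [-0.38, 0, -0.25, 0, 0, 0, 0], [-0.38, 0, -0.23, 0, 0, 0, 0], [-0.38, 0, -0.21, 0, 0, 0, 0], [-0.4, 0, -0.21, 0, 0, 0, 0], [-0.39, 0, -0.18, 0, 0, 0, 0]]
end [ 476.749447   -125.62182942   87.58929745] [3.14097172 0.24506956 3.10430628]
[[-0.68, 0, -0.31, 0, 1.8, 0, 0], [-0.35, 0, -0.16, 0, 0.9, 0, 0], [-0.36, 0, -0.15, 0, 0.9, 0, 0], [-0.35, 0, -0.14, 0, 0.9, 0, 0], [-0.36, 0, -0.14, 0, 0.9, 0, 0], [-0.35, 0, -0.13, 0, 0.9, 0, 0], [-0.36, 0, -0.13, 0, 0.9, 0, 0], [-0.36, 0, -0.11, 0, 0.9, 0, 0], [-0.37, 0, -0.12, 0, 0.9, 0, 0], [-0.36, 0, -0.11, 0, 0.9, 0, 0], [-0.36, 0, -0.1, 0, 0.9, 0, 0], [-0.37, 0, -0.09, 0, 0.9, 0, 0], [-0.36, 0, -0.09, 0, 0.9, 0, 0], [-0.37, 0, -0.09, 0, 0.9, 0, 0], [-0.22, 0, -0.08, 0, 0.5, 0, 0]]
end [ 529.11574419 -127.58332758  114.03828566] [3.14099027e+00 7.23505788e-04 3.10445649e+00]
[[0, 0, -2, 0, 0, 0, 0], [0, 0, -2, 0, 0, 0, 0], [0, 0, -2, 0, 0, 0, 0]]
end [ 529.07102188 -127.61783386  174.03825907] [3.14099027e+00 7.23505788e-04 3.10445649e+00]
```

Call:
{"name": "jog_arm", "arguments": {
  "increments": [
    [-0.18,0,-0.46,0,-0.1,-0.1,0],
    [-0.23,0,-0.42,0,0,0,0],
    [-0.24,0,-0.42,0,0,0,0],
    [-0.26,0,-0.4,0,0,0,0],
    [-0.28,0,-0.4,0,0,0,0],
    [-0.3,0,-0.39,0,0,0,0],
    [-0.32,0,-0.39,0,0,0,0],
    [-0.34,0,-0.37,0,0,0,0],
    [-0.36,0,-0.36,0,0,0,0],
    [-0.38,0,-0.35,0,0,0,0],
    [-0.41,0,-0.35,0,0,0,0],
    [-0.35,0,-0.28,0,0,0,0],
    [-0.36,0,-0.28,0,0,0,0],
    [-0.36,0,-0.25,0,0,0,0],
    [-0.38,0,-0.25,0,0,0,0],
    [-0.38,0,-0.23,0,0,0,0],
    [-0.38,0,-0.21,0,0,0,0],
    [-0.4,0,-0.21,0,0,0,0],
    [-0.39,0,-0.18,0,0,0,0]
  ]
}}

```text
clock: 27.65
eef_pos: [476.6, -125.6, 88.2]
eef_rot: [3.141, 0.244, 3.105]
wrist_force: [-11.7, -0.4, 13.9]
finger_gap: 0.6
```

Call:
{"name": "jog_arm", "arguments": {
  "increments": [
    [-0.68,0,-0.31,0,1.8,0,0],
    [-0.35,0,-0.16,0,0.9,0,0],
    [-0.36,0,-0.15,0,0.9,0,0],
    [-0.35,0,-0.14,0,0.9,0,0],
    [-0.36,0,-0.14,0,0.9,0,0],
    [-0.35,0,-0.13,0,0.9,0,0],
    [-0.36,0,-0.13,0,0.9,0,0],
    [-0.36,0,-0.11,0,0.9,0,0],
    [-0.37,0,-0.12,0,0.9,0,0],
    [-0.36,0,-0.11,0,0.9,0,0],
    [-0.36,0,-0.1,0,0.9,0,0],
    [-0.37,0,-0.09,0,0.9,0,0],
    [-0.36,0,-0.09,0,0.9,0,0],
    [-0.37,0,-0.09,0,0.9,0,0],
    [-0.22,0,-0.08,0,0.5,0,0],
    [0,0,0,0,0,0,0]
  ]
}}

```text
clock: 29.65
eef_pos: [529.3, -127.6, 114.1]
eef_rot: [3.141, 0.001, 3.105]
wrist_force: [1.8, -1.2, 0.5]
finger_gap: 0.6
```

```bash
python3 snap.py r5
```

```text
29.7 [ 529.2 -127.6  114.1] [2.  0.2 1.2]
```

View pics/r5.png

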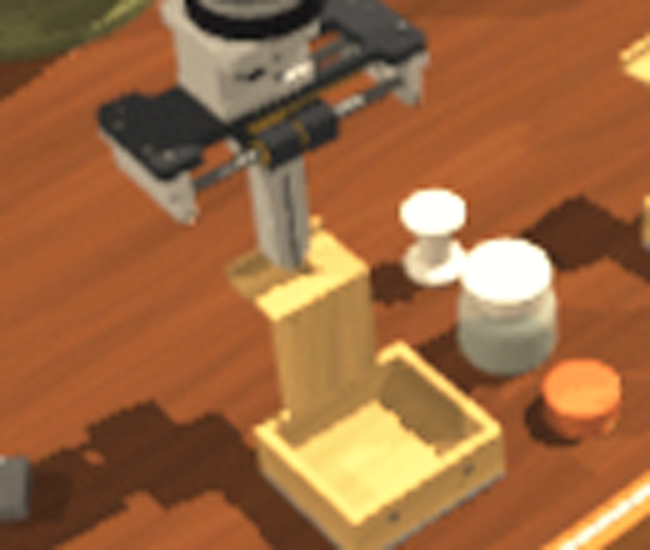

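Call:
{"name": "jog_arm", "arguments": {
  "increments": [
    [0,0,-2,0,0,0,0],
    [0,0,-2,0,0,0,0],
    [0,0,-2,0,0,0,0]
  ]
}}

```text
clock: 30.08
eef_pos: [528.6, -127.5, 174.5]
eef_rot: [3.141, 0.0, 3.104]
wrist_force: [-0.8, -0.7, 0.3]
finger_gap: 1.0
```

```bash
python3 - <<'E'
from h import *
np.set_printoptions(precision=1,suppress=True)
im=cv2.imread("pics/scene0.png")
x0,y0=300,10
A=cv2.resize(im[y0:y0+90,x0:x0+80],None,fx=7,fy=7,interpolation=cv2.INTER_CUBIC)
p=camera("scene")
R=Rn.from_euler('xyz',[np.pi,0,2.681]); e=np.array([244.4,492.4,198.3])
for d,c in((-6,(0,0,255)),(22,(0,255,0))):
  for sy in(-53,53):
    for sx in(-8,8):
      u=(w2px(p,e+R.apply([sx,sy,d]))+.5-[x0,y0])*7; cv2.circle(A,tuple(u.astype(int)),3,c,-1)
cv2.imwrite("pics/open.png",A)
# crate poses now
for n in("top",):
  t=camera(n); im=t["image"][:,:,::-1]
  a=cv2.resize(im[155:235,205:275],None,fx=5.5,fy=5.5,interpolation=cv2.INTER_CUBIC)
  b=cv2.resize(im[110:190,205:275],None,fx=5.5,fy=5.5,interpolation=cv2.INTER_CUBIC)
  cv2.imwrite("pics/crop3.png",np.hstack([a,b]))
print(read_state()["clock"])
E
```

```text
30.175
```

View pics/open.png

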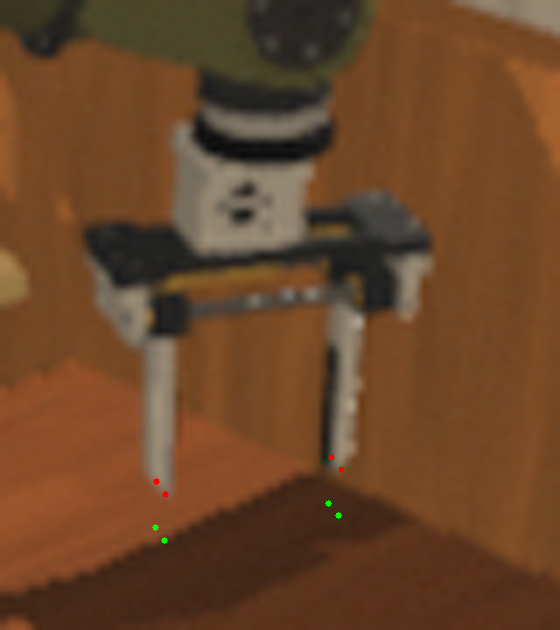

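View pics/crop3.png

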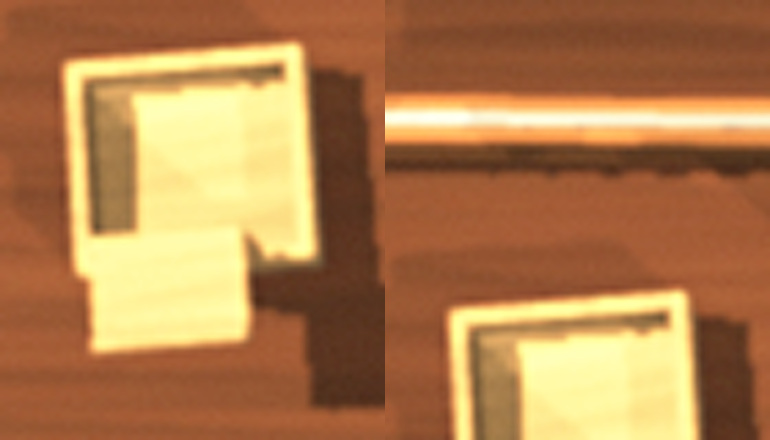

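```bash
python3 - <<'E'
from h import *
np.set_printoptions(precision=2,suppress=True)
t=camera("top"); im=t["image"].astype(float)
# edge: column profiles, find red-channel drop at bottom of rail top
g=im[:,:,0]
for us in (190,215,240,265,290,330,360,390,420):
    prof=g[120:150,us-4:us+5].mean(1); d=np.diff(prof)
    k=int(np.argmin(d[10:]))+10; 
    # subpixel
    w=-d[k-1:k+2]; off=(w*np.array([-1,0,1])).sum()/w.sum() if w.sum()>0 else 0
    v=120+k+.5+off
    print(us,round(v,2),px2w(t,(us,v),40)[:2], prof[8:22].astype(int))
E
```

```text
190 135.33 [748.95 321.57] [253 251 253 251 248 251 251 210 130 112 108 101 116 135]
215 135.67 [747.82 256.21] [254 254 254 254 253 253 255 242 151 115 110  92  91 128]
240 135.69 [747.55 190.89] [246 253 253 254 250 249 253 237 150 106 111  99  94 127]
265 135.88 [746.83 125.59] [247 254 253 253 248 242 243 231 165 100  85  82  86 117]
290 136.25 [745.62  60.31] [243 252 249 252 251 247 247 244 192 110  96 103  94 104]
330 136.61 [744.3  -44.08] [233 254 254 254 254 254 254 255 237 149 116 111  95  95]
360 136.88 [ 743.32 -122.33] [186 252 255 255 255 254 253 255 250 178 123 113  98  90]
390 137.48 [ 741.47 -200.52] [177 253 255 254 254 252 251 254 255 225 138 112 101  87]
420 137.45 [ 741.27 -278.71] [188 254 255 254 254 253 253 254 255 223 135 110 104  90]
```

```bash
python3 - <<'E'
from h import *
np.set_printoptions(precision=2,suppress=True)
q=(621,190.5,.064); Rz=Rn.from_euler('z',q[2]); Wd=lambda x,z:Rz.apply([x,0,z])+[q[0],q[1],0]
R=down(q[2])
P=Wd(15,0)
plan(interp([P[0],P[1],170],R,8),4.5)
plan(interp([P[0],P[1],60],R,5),4.5)
plan(interp([P[0],P[1],17],R,4),4.5)
E
```

```text
[[-1.19, 4.04, 0.05, 0, 0, -0.7, 4.5], [-1.23, 4.02, 0.06, 0, 0, -0.7, 4.5], [-1.29, 4, 0.05, 0, 0, -0.8, 4.5], [-1.34, 3.99, 0.06, 0, 0, -0.7, 4.5], [-1.39, 3.97, 0.05, 0, 0, -0.7, 4.5], [-1.44, 3.95, 0.05, 0, 0, -0.7, 4.5], [-1.48, 3.94, 0.06, 0, 0, -0.8, 4.5], [-1.55, 3.91, 0.05, 0, 0, -0.7, 4.5]]
end [636.01 191.47 170.  ] [ 3.14  0.   -3.08]
[[0, 0, 2.2, 0, 0, 0, 4.5], [0.01, 0, 2.2, 0, 0, 0, 4.5], [0, 0, 2.2, 0, 0, 0, 4.5], [0, -0.01, 2.2, 0, 0, 0, 4.5], [0, 0, 2.2, 0, 0, 0, 4.5]]
end [636.   191.43  60.  ] [ 3.14  0.   -3.08]
[[0, 0, 1.08, 0, 0, 0, 4.5], [0, 0, 1.07, 0, 0, 0, 4.5], [0, 0, 1.08, 0, 0, 0, 4.5], [0.01, 0, 1.07, 0, 0, 0, 4.5]]
end [635.93 191.45  17.  ] [ 3.14  0.   -3.08]
```

Call:
{"name": "jog_arm", "arguments": {
  "increments": [
    [-1.19,4.04,0.05,0,0,-0.7,4.5],
    [-1.23,4.02,0.06,0,0,-0.7,4.5],
    [-1.29,4,0.05,0,0,-0.8,4.5],
    [-1.34,3.99,0.06,0,0,-0.7,4.5],
    [-1.39,3.97,0.05,0,0,-0.7,4.5],
    [-1.44,3.95,0.05,0,0,-0.7,4.5],
    [-1.48,3.94,0.06,0,0,-0.8,4.5],
    [-1.55,3.91,0.05,0,0,-0.7,4.5],
    [0,0,2.2,0,0,0,4.5],
    [0.01,0,2.2,0,0,0,4.5],
    [0,0,2.2,0,0,0,4.5],
    [0,-0.01,2.2,0,0,0,4.5],
    [0,0,2.2,0,0,0,4.5],
    [0,0,0,0,0,0,4.5]
  ]
}}

```text
clock: 31.98
eef_pos: [634.5, 191.0, 57.2]
eef_rot: [-3.141, -0.004, -3.078]
wrist_force: [-0.3, 0.1, -0.3]
finger_gap: 45.2
```

```bash
python3 snap.py c1; python3 - <<'E'
from h import *
w=camera("wrist");cv2.imwrite("pics/w8.png",w["image"][:,:,::-1])
E
```

```text
32.025 [635.4 191.2  59. ] [ 0.2 -0.6  0.3]
```

View pics/c1.png

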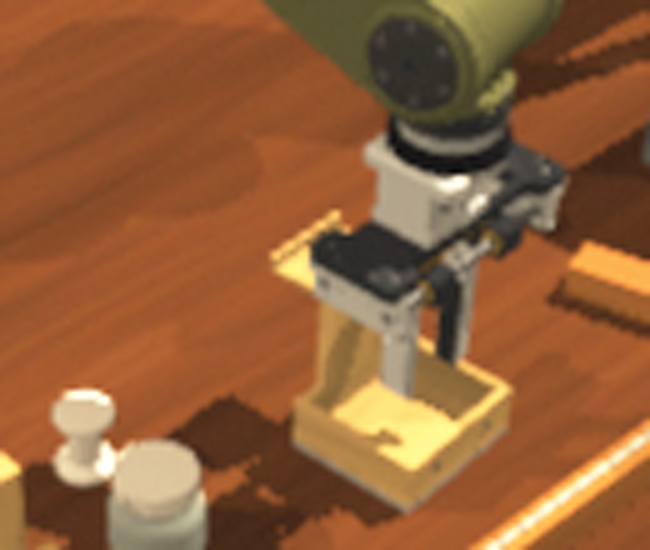

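View pics/w8.png

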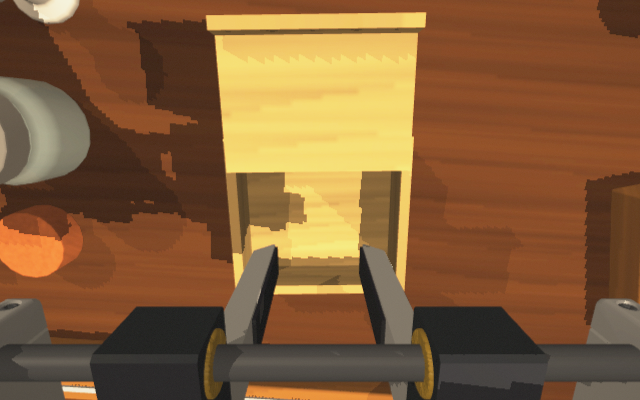

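Call:
{"name": "jog_arm", "arguments": {
  "increments": [
    [-0.4,0,0,0,0,0,4.5],
    [-0.4,0,0,0,0,0,4.5],
    [0,0,1.08,0,0,0,4.5],
    [0,0,1.07,0,0,0,4.5],
    [0,0,1.08,0,0,0,4.5],
    [0,0,1.07,0,0,0,4.5],
    [0,0,0,0,0,0,4.5]
  ]
}}

```text
clock: 32.95
eef_pos: [643.5, 191.8, 15.9]
eef_rot: [3.142, -0.001, -3.077]
wrist_force: [-0.3, -0.0, -0.4]
finger_gap: 45.0
```

```bash
python3 snap.py c2; python3 - <<'E'
from h import *
np.set_printoptions(precision=2,suppress=True)
p,R=load(); p=p+R.apply([-8,0,0]); save(p,R); print(p)
w=camera("wrist");cv2.imwrite("pics/w9.png",w["image"][:,:,::-1])
# push: first 9mm to contact zone + then turn toward rail yaw over 24 mm, then straight
plan(interp(p+np.array([12,0.8,0]),R,3),4.5)
a=np.array(load()[0])
plan(interp(a+np.array([40,0,0]),down(-.013),12),4.5)
E
```

```text
33.0 [643.9 191.9  16.8] [ 0.7 -0.1  0.3]
[643.92 191.96  17.01]
[[-0.4, 0, 0, 0, 0, 0, 4.5], [-0.4, 0, 0, 0, 0, 0, 4.5], [-0.4, 0, 0, 0, 0, 0, 4.5]]
end [655.89 192.73  17.02] [ 3.14  0.   -3.08]
[[-0.33, -0.02, 0, 0, 0, 0.4, 4.5], [-0.34, -0.02, 0, 0, 0, 0.3, 4.5], [-0.33, -0.02, 0, 0, 0, 0.4, 4.5], [-0.33, -0.01, 0, 0, 0, 0.4, 4.5], [-0.33, -0.02, 0, 0, 0, 0.3, 4.5], [-0.34, -0.01, 0, 0, 0, 0.4, 4.5], [-0.33, 0, 0, 0, 0, 0.4, 4.5], [-0.33, -0.01, 0, 0, 0, 0.3, 4.5], [-0.34, -0.01, 0, 0, 0, 0.4, 4.5], [-0.33, 0, 0, 0, 0, 0.4, 4.5], [-0.33, 0, 0, 0, 0, 0.3, 4.5], [-0.34, 0, 0, 0, 0, 0.4, 4.5]]
end [695.92 192.68  17.05] [3.14 0.   3.13]
```

View pics/c2.png

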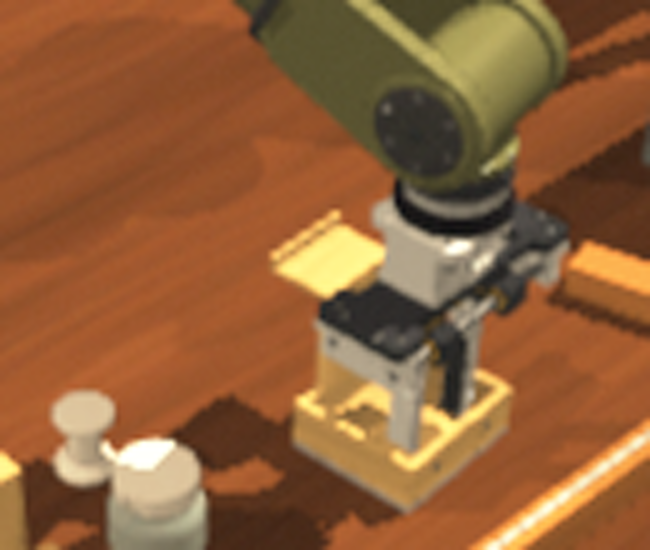

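View pics/w9.png

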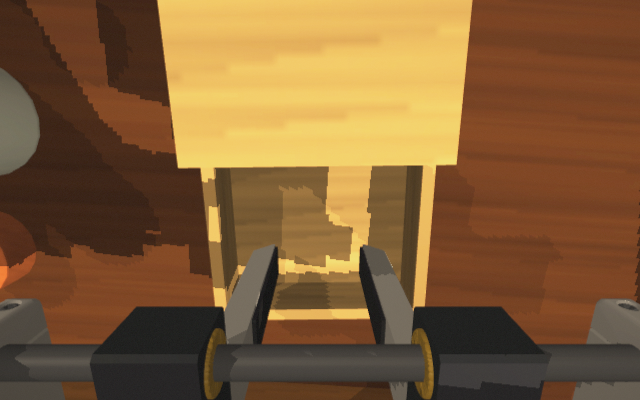

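The fingers are inside the tray, clear of the board and nearly at the inner far wall. I'll start pushing.

Call:
{"name": "jog_arm", "arguments": {
  "increments": [
    [-0.4,0,0,0,0,0,4.5],
    [-0.4,0,0,0,0,0,4.5],
    [-0.4,0,0,0,0,0,4.5],
    [-0.33,-0.02,0,0,0,0.4,4.5],
    [-0.34,-0.02,0,0,0,0.3,4.5],
    [-0.33,-0.02,0,0,0,0.4,4.5]
  ]
}}

```text
clock: 33.8
eef_pos: [665.9, 192.8, 17.4]
eef_rot: [3.141, 0.0, -3.097]
wrist_force: [-5.4, 0.2, 4.0]
finger_gap: 44.7
```

Call:
{"name": "jog_arm", "arguments": {
  "increments": [
    [-0.33,-0.01,0,0,0,0.4,4.5],
    [-0.33,-0.02,0,0,0,0.3,4.5],
    [-0.34,-0.01,0,0,0,0.4,4.5],
    [-0.33,0,0,0,0,0.4,4.5],
    [-0.33,-0.01,0,0,0,0.3,4.5],
    [-0.34,-0.01,0,0,0,0.4,4.5],
    [-0.33,0,0,0,0,0.4,4.5],
    [-0.33,0,0,0,0,0.3,4.5],
    [-0.34,0,0,0,0,0.4,4.5],
    [0,0,0,0,0,0,4.5]
  ]
}}

```text
clock: 35.05
eef_pos: [696.3, 192.7, 17.2]
eef_rot: [3.141, 0.001, 3.129]
wrist_force: [0.5, 0.7, -0.9]
finger_gap: 45.2
```

```bash
python3 snap.py c3; python3 - <<'E'
from h import *
t=camera("top"); im=t["image"][:,:,::-1]
cv2.imwrite("pics/t3.png",cv2.resize(im[110:230,190:310],None,fx=5,fy=5,interpolation=cv2.INTER_CUBIC))
E
```

```text
35.1 [696.2 192.7  17.1] [ 0.3 -1.  -0.3]
```

View pics/c3.png

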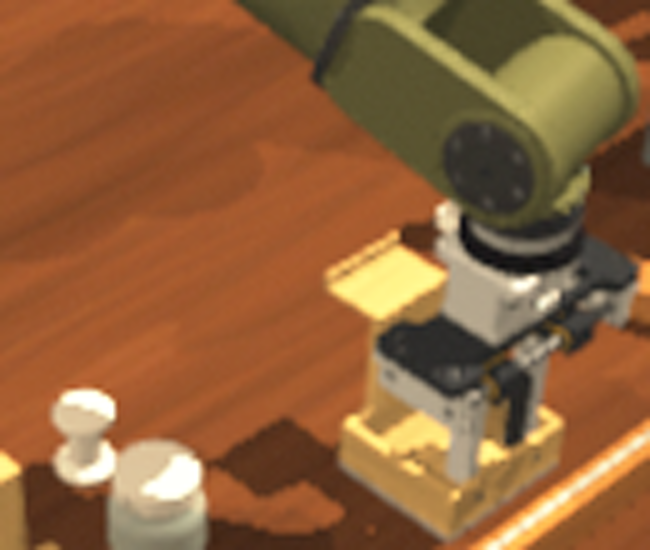

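View pics/t3.png

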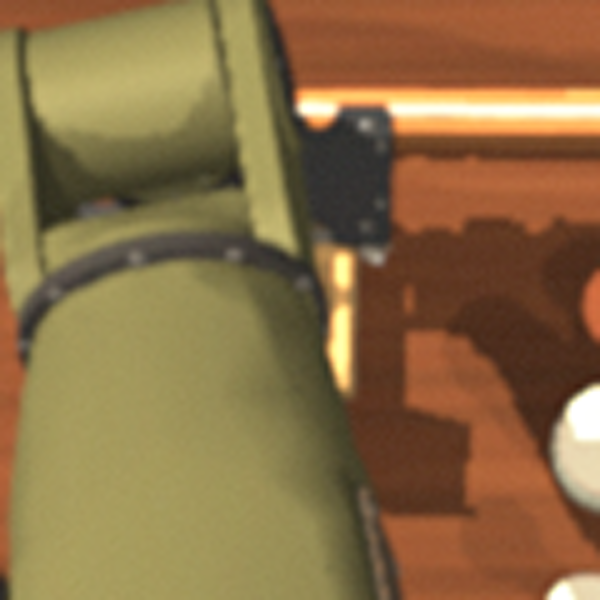

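Call:
{"name": "jog_arm", "arguments": {
  "increments": [
    [-0.32,0,0,0,0,0,4.5],
    [-0.32,0,0,0,0,0,4.5],
    [-0.32,0,0,0,0,0,4.5],
    [-0.32,0,0,0,0,0,4.5],
    [-0.32,0,0,0,0,0,4.5],
    [-0.32,0,0,0,0,0,4.5],
    [-0.32,0,0,0,0,0,4.5],
    [-0.32,0,0,0,0,0,4.5],
    [-0.3,0,0,0,0,0,4.5],
    [-0.2,0,0,0,0,0,4.5]
  ]
}}

```text
clock: 36.4
eef_pos: [726.8, 192.3, 17.1]
eef_rot: [3.141, 0.001, 3.129]
wrist_force: [-1.8, 0.1, -1.8]
finger_gap: 44.9
```

Call:
{"name": "jog_arm", "arguments": {
  "increments": [
    [-0.2,0,0,0,0,0,4.5],
    [-0.1,0,0,0,0,0,4.5],
    [0,0,0,0,0,0,4.5]
  ]
}}

```text
clock: 36.78
eef_pos: [729.9, 192.3, 17.4]
eef_rot: [3.141, 0.002, 3.129]
wrist_force: [-0.6, -0.0, -1.0]
finger_gap: 44.5
```

Call:
{"name": "jog_arm", "arguments": {
  "increments": [
    [-0.1,0,0,0,0,0,4.5],
    [-0.1,0,0,0,0,0,4.5],
    [0,0,0,0,0,0,4.5]
  ]
}}

```text
clock: 37.15
eef_pos: [731.8, 192.3, 17.3]
eef_rot: [3.141, 0.001, 3.129]
wrist_force: [-1.8, -0.0, -0.2]
finger_gap: 45.0
```

Call:
{"name": "jog_arm", "arguments": {
  "increments": [
    [-0.1,0,0,0,0,0,4.5],
    [0,0,0,0,0,0,4.5]
  ]
}}

```text
clock: 37.4
eef_pos: [732.1, 192.3, 17.4]
eef_rot: [3.141, -0.001, 3.129]
wrist_force: [-8.8, -1.1, 3.9]
finger_gap: 45.1
```

Call:
{"name": "jog_arm", "arguments": {
  "increments": [
    [-0.1,0,0,0,0,0,4.5],
    [0,0,0,0,0,0,4.5]
  ]
}}

```text
clock: 37.65
eef_pos: [732.2, 192.2, 17.4]
eef_rot: [-3.141, -0.003, 3.129]
wrist_force: [-17.3, -1.6, 8.9]
finger_gap: 44.8
```

Call:
{"name": "jog_arm", "arguments": {
  "increments": [
    [-0.1,0,0,0,0,0,4.5],
    [0,0,0,0,0,0,4.5]
  ]
}}

```text
clock: 37.9
eef_pos: [732.2, 192.2, 17.4]
eef_rot: [-3.141, -0.006, 3.129]
wrist_force: [-26.6, -2.9, 12.8]
finger_gap: 45.1
```

Call:
{"name": "jog_arm", "arguments": {
  "increments": [
    [0.2,0,0,0,0,0,4.5],
    [0.2,0,0,0,0,0,4.5],
    [0.4,0,0,0,0,0,4.5],
    [0.3,0,0,0,0,0,4.5],
    [0,0,0,0,0,0,4.5],
    [0,0,-1.5,0,0,0,4.5],
    [0,0,-2,0,0,0,4.5],
    [0,0,-2.5,0,0,0,4.5],
    [0,0,-3,0,0,0,4.5],
    [0,0,-3,0,0,0,4.5],
    [0,0,-3,0,0,0,4.5],
    [0,0,-2,0,0,0,4.5]
  ]
}}

```text
clock: 39.4
eef_pos: [723.9, 192.3, 191.1]
eef_rot: [3.14, 0.004, 3.129]
wrist_force: [-0.2, 0.1, 0.1]
finger_gap: 44.9
```

Call:
{"name": "jog_arm", "arguments": {
  "increments": [
    [3,5,0,0,0,0,4.5],
    [3,5,0,0,0,0,4.5],
    [3,5,0,0,0,0,4.5],
    [3,5,0,0,0,0,4.5],
    [3,3,0,0,0,0,4.5],
    [3,0,0,0,0,0,4.5],
    [0,0,0,0,0,0,4.5]
  ]
}}

```text
clock: 40.28
eef_pos: [545.2, 425.4, 189.5]
eef_rot: [3.14, 0.003, 3.131]
wrist_force: [-0.0, -0.6, -0.1]
finger_gap: 45.0
```

```bash
python3 - <<'E'
from h import *
from scipy.optimize import least_squares
np.set_printoptions(precision=2,suppress=True)
t=camera("top"); im=t["image"][:,:,::-1]
cv2.imwrite("pics/t4.png",im)
a=cv2.resize(im[120:200,205:275],None,fx=5.5,fy=5.5,interpolation=cv2.INTER_CUBIC)
b=cv2.resize(im[155:235,330:400],None,fx=5.5,fy=5.5,interpolation=cv2.INTER_CUBIC)
cv2.imwrite("pics/t5.png",np.hstack([a,b]))
p=camera("scene");cv2.imwrite("pics/s5.png",p["image"][:,:,::-1])
print(read_state()["clock"],read_state()["wrist_force"])
E
```

```text
40.375 [-0.65 -0.53 -0.26]
```

View pics/t5.png

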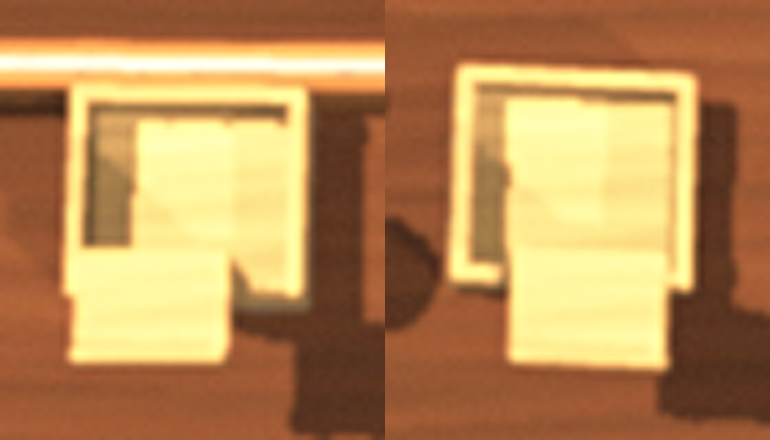

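View pics/t4.png

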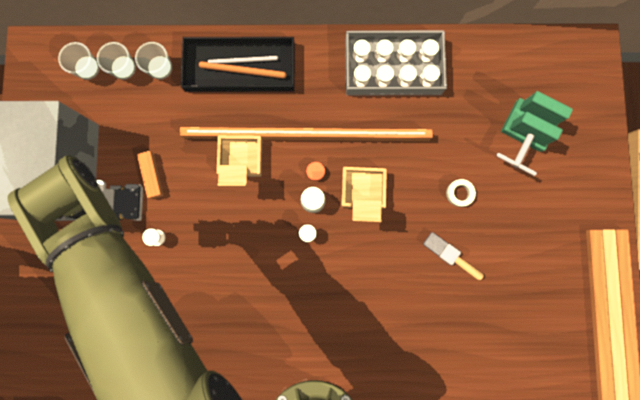

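View pics/s5.png

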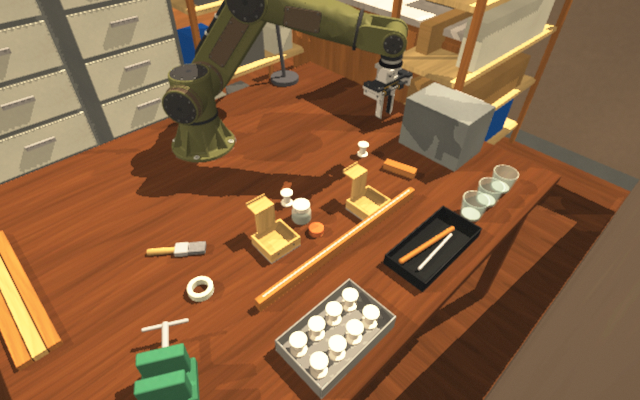

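```bash
python3 - <<'E'
from cell import *
print(sign_off())
E
```

```text
the job is handed in; nothing more can be done
None
```

The job is handed in at about 40 s. The stamped crate is flush against the dispatch rail and the plain crate is back where it stood. No verdict was reported, so these results are from my own checks.

- **Left crate:** I rocked it up by fingertip on the ledge to about 69° (judged from an image overlay). Its underside showed the ring with a cross, so it is the stamped one. I let it back down.
- **Right crate:** I rocked it the same way to about 69° while the left stood flat. It was plain grey underneath. I let it back down.
- **Push:** I opened the fingers to 45 mm inside the tray and pushed on the inner far wall. The crate stopped at the rail and contact force rose to about 27 N. I then backed off and lifted clear.

**Last checks:**
- **At the rail:** the stamped crate's far rim lines up with the rail face to about half a pixel, roughly 1 mm, and looks square to it. I checked this by eye rather than re-fitting its pose.
- **Everything else:** the plain crate stands flat within a few mm of its start, and the bystanders look unmoved. The arm touches nothing.

**What disagreed or went wrong:**
- **Fingertip length:** the tips sat about 6 mm behind the TCP, not the stated 22 mm ahead. My first press missed, so I found the ledge by touch instead.
- **Joint limit:** tilting the tool while rocking the left crate ran joint 4 to its range limit near a wrist singularity. I reduced the tilt and carried on. This is the one moment I can't fully rule out against the joint-range rule.

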